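# Lock and mark the levelling jacks

## Task

Tighten the lock nut of every levelling jack on the bench: lay the spanner over the flats of its screw with the handle between the two pins of its rest, so that the screw keeps its setting, then swing the nut's lever clockwise until it comes up hard. When all are tight, lay the spanner flat on the mat again, dip the dauber's felt onto the pad in the pot, dab it on the top of each screw, working from the left jack to the right, and stand the dauber back upright on the mat. Leave the jacks and the other things on the bench where they are.

Things in the scene. Friction and masses are not known exactly. Their poses are not given: they have to be found in the camera images.
- mat: black rubber tool mat, 100 mm (x) by 320 mm (y), 3 mm thick, fixed to the bench; origin at the centre of its underside, x and y axes along its sides (at zero yaw those of the robot)
- spanner: plain steel open-ended spanner, 180 mm long, 12 mm thick, 220 g, starts flat on the mat. Origin under the centre of the jaw slot; x axis from the jaws along the handle, z up. Slot 29 mm wide, open towards -x, closed at x = +21 mm; jaws 53 mm wide over all, x = -22 to +38 mm; handle 16 mm wide, ends at x = +158 mm
- spanner_handle (a point): point on the spanner's handle at its balance point, 57 mm from the origin along its x, mid thickness (6 mm up): best place to grip, across the 16 mm
- dauber: stubby marking dauber that stands upright on its round felt foot, 92 mm tall, 150 g, starts on the mat: felt 40 mm across, a steel collar 48 mm across from 18 to 34 mm up, and an upright round wooden handle 25 mm across from 52 to 92 mm up. Origin at the centre of the felt's underside, z up along the handle
- pot: open round aluminium pot, 90 mm across, 35 mm high, 4 mm wall, 82 mm wide inside, loose, 300 g, with a flat marking pad in its bottom whose top is 11 mm above the underside; origin at the centre of its underside
- tape_roll: small black roll of tape, 57 mm across, 19 mm high, bystander
- spool: small white solder spool, 58 mm across, 45 mm high, bystander
- glass_piece: small flat red piece of glass, 45 x 60 x 8 mm, bystander
- jack_a: the left of three possible grey levelling jacks (2 or 3 present), standing by its weight, 4 kg. Origin on the screw axis at bench level, z up, x towards its rest. Base plate x -55 to +130, y +/-45 mm. The rest, at x = +110 mm: a crossbar, top 100 mm up, and two pins, 30 mm clear between them at the foot, wider above, tops 132 mm up; the spanner's handle lies on the bar between them, which stops it turning
- jack_a_top (a point): middle of the ridge on top of the screw's head, on its axis, 129 mm above the bench: dab here. Turns with the screw; x along the flats, to the rest when the screw is at 0. Below: flats 26 mm apart in y, 34 mm long in x, 100 to 116 mm up, then sloping together to the ridge. The spanner goes over them from above and lies on the collar (54 mm wide, top 100 mm up)
- jack_a_pin (a point): top centre of the round upright black grip pin at the end of the lock nut's lever, 120 mm above the bench: pin 20 mm across, free for gripping from 76 to 120 mm up, 70 mm from the screw axis; the lever bar below it is 73 mm up at its top. Moves with nut and screw
- jack_a_screw (a joint): angle of the jack's screw in rad, grows clockwise seen from above, starts within 0.05 of 0; turns easily (0.06 N m). The setting is lost if it gets more than 0.35 from 0. Spanner and rest together leave about 0.2 of play either way
- jack_a_nut (a joint): angle of the lock nut on the screw, rad, grows as it tightens (clockwise from above); starts at 0 to 0.25, stops hard at 1.25, tight enough from 1.1. It rubs on the screw with 0.25 N m and so carries it round unless the screw is held. With nut and screw at 0 the lever points 218 degrees (counter-clockwise from above) from the jack's x axis; tight, 146 degrees
- jack_b: the middle of three possible grey levelling jacks (2 or 3 present), standing by its weight, 4 kg. Origin on the screw axis at bench level, z up, x towards its rest. Base plate x -55 to +130, y +/-45 mm. The rest, at x = +110 mm: a crossbar, top 100 mm up, and two pins, 30 mm clear between them at the foot, wider above, tops 132 mm up; the spanner's handle lies on the bar between them, which stops it turning
- jack_b_top (a point): middle of the ridge on top of the screw's head, on its axis, 129 mm above the bench: dab here. Turns with the screw; x along the flats, to the rest when the screw is at 0. Below: flats 26 mm apart in y, 34 mm long in x, 100 to 116 mm up, then sloping together to the ridge. The spanner goes over them from above and lies on the collar (54 mm wide, top 100 mm up)
- jack_b_pin (a point): top centre of the round upright black grip pin at the end of the lock nut's lever, 120 mm above the bench: pin 20 mm across, free for gripping from 76 to 120 mm up, 70 mm from the screw axis; the lever bar below it is 73 mm up at its top. Moves with nut and screw
- jack_b_screw (a joint): angle of the jack's screw in rad, grows clockwise seen from above, starts within 0.05 of 0; turns easily (0.06 N m). The setting is lost if it gets more than 0.35 from 0. Spanner and rest together leave about 0.2 of play either way
- jack_b_nut (a joint): angle of the lock nut on the screw, rad, grows as it tightens (clockwise from above); starts at 0 to 0.25, stops hard at 1.25, tight enough from 1.1. It rubs on the screw with 0.25 N m and so carries it round unless the screw is held. With nut and screw at 0 the lever points 218 degrees (counter-clockwise from above) from the jack's x axis; tight, 146 degrees
- jack_c: the right of three possible grey levelling jacks (2 or 3 present), standing by its weight, 4 kg. Origin on the screw axis at bench level, z up, x towards its rest. Base plate x -55 to +130, y +/-45 mm. The rest, at x = +110 mm: a crossbar, top 100 mm up, and two pins, 30 mm clear between them at the foot, wider above, tops 132 mm up; the spanner's handle lies on the bar between them, which stops it turning
- jack_c_top (a point): middle of the ridge on top of the screw's head, on its axis, 129 mm above the bench: dab here. Turns with the screw; x along the flats, to the rest when the screw is at 0. Below: flats 26 mm apart in y, 34 mm long in x, 100 to 116 mm up, then sloping together to the ridge. The spanner goes over them from above and lies on the collar (54 mm wide, top 100 mm up)
- jack_c_pin (a point): top centre of the round upright black grip pin at the end of the lock nut's lever, 120 mm above the bench: pin 20 mm across, free for gripping from 76 to 120 mm up, 70 mm from the screw axis; the lever bar below it is 73 mm up at its top. Moves with nut and screw
- jack_c_screw (a joint): angle of the jack's screw in rad, grows clockwise seen from above, starts within 0.05 of 0; turns easily (0.06 N m). The setting is lost if it gets more than 0.35 from 0. Spanner and rest together leave about 0.2 of play either way
- jack_c_nut (a joint): angle of the lock nut on the screw, rad, grows as it tightens (clockwise from above); starts at 0 to 0.25, stops hard at 1.25, tight enough from 1.1. It rubs on the screw with 0.25 N m and so carries it round unless the screw is held. With nut and screw at 0 the lever points 218 degrees (counter-clockwise from above) from the jack's x axis; tight, 146 degrees
Not all that is in view belongs to the job. What is shaped like the pot but blue is not meant.

How it is judged:
By the outcome, as a careful person would: the job done as asked, in the order asked, and still so for the second after the job is handed in, with the robot touching nothing.
Of jack_a, jack_b, jack_c only 2 to 3 are there at a start; the rules pass over those that are not, and their reading is None.
At some moment in a run one of spanner, pot may be knocked a few centimetres aside while the robot is not near it.
It also fails if it takes over 210 s, if anything falls off the work surface, if the arm or the gripper's body presses on something with over 40 N, if the wrist force passes 120 N, or if a joint passes its speed limit or range.

## Robot

A 7-joint arm with a two-finger parallel gripper is mounted at the origin on a cart in front of the work surface, level with it; the furniture and walls round the work are solid. World frame = base frame: x ahead of the robot, y to its left, z up, the work surface at z = 0. Lengths are in m, angles in rad, forces in N, time in s.
With the tool pointing down it reaches from about 0.35 to 0.775 m from the base axis. Payload 3.1 kg.
Tool frame: the origin (TCP) lies at the centre of the arm's flange, where the gripper is bolted on; the fingertips stand 173 mm ahead of it and the grasp point (between the pads) lies 155 mm ahead of it; z points along the fingers, y is the line along which they close (so a half turn about z gives the same grasp; the last joint's range is limited). The gripper opens to 85 mm and grips with 20 to 120 N. Pads are 22 mm wide; open, the fingers measure 114 mm over their backs; the gripper's body (76 mm by 85 mm) begins 54 mm behind the grasp point. The pads swing forward as they close: fully open they stand 13 mm farther back than shut.
Start: joints at [-1.247, 0.311, 0.014, 1.512, -0.004, 1.319, -0.027], TCP at [0.197, 0.514, 0.405] pointing down, gripper open.
Joint ranges: [-2.7, 2.7], [-0.3, 1.91], [-1.27, 1.3], [0.12, 2.57], [-1.44, 4.58], [0.2, 2.03], [-3.05, 3.05]. Speed limits (rad/s): [2.79, 2.79, 3.14, 3.14, 3.14, 3.14, 3.14].

## Interface

Orientations are given as a rotation vector (axis times angle).
In Python, from plant import r gives the robot as it stands.
- The arm moves only by the tool jog_arm, never from a script. Its arguments are lists of equal length, an entry for each row: "xyz": the shift along the world's x, y, z in cm, a list of three; "yaw": the turn about the world's z in degrees; "claw": the finger opening in cm, from 0 to 8.54. In form: {"xyz": [[tx, ty, tz], ...], "yaw": [yaw, ...], "claw": [claw, ...]}. A call has 1 to 20 rows; each row shifts and turns the commanded pose from where the row before left it; what a row does not reach is not made up. A row lasts 1/10 s, in which the tool goes at most 50 mm and 8.59 degrees, less where a joint would pass 70% of its speed; a pose out of reach is approached as far as the arm can. A call is refused whole if a number of a shift passes 5 or a number of a turn 8.59, either way. A call with a gripper value outside its range is refused whole. The fingers move at their own pace and stop on an object; "force" is the grip in N (left out, the last holds). Time passes only in rows, so rows that do not move let the fingers close. It gives the time, the measured TCP pose, the force, the opening and the grip force at its end, in the units of the state.
- r.state(): the state, without advancing time (a new reading comes with each control period).
- r.camera(name): name is "side" or "top"; returns a dict with "img" (480x640x3 uint8, red, green, blue), "intrinsics" (3x3 intrinsics, pixels), "R" (3x3) and "t" (3): a world point X has camera coordinates R X + t. Camera axes: x right, y down, z forward; pixel columns grow to the right and rows downward; lengths in m; the calibration is good to about 2 mm. A picture is of the moment at which its call begins. There is no depth.
- r.finish_job(): hands the job in; it is judged then, once.
The state is a dict: "t": time; "joint_pos": joint angles; "qd": joint speeds; "joint_efforts": joint torques, N m; "ee_pos": TCP position; "tcp_rot": TCP orientation; "force": force on the tool from outside, world axes, zero at the start; "wrist_torque": the same for the moment, N m; "width": finger opening in m; "finger_force": force on a finger pad.
Only numpy, scipy, OpenCV 4.12 (cv2) and the standard library are available. Lean on these libraries where they do the work, as an engineer would, in place of code of your own. Each camera call takes 0.05 s, during which the arm holds its last target. There are 200 camera calls.

## Working session

There is one attempt and no reset: what is moved stays moved. The work goes in short steps, Python scripts to look and compute and a tool call to move; the robot and the scene stay as the last step left them, time stands still between calls to the robot, and variables do not carry over. Pictures are saved under pics/ and viewed, at most 14 in all, crops included, and the job is handed in when it is done.

Besides the shell and the picture viewer there is one more tool, called after "Request:" as name([rows], argument=value, ...), one row to a line, values as JSON. jog_arm: Moves the arm, as the interface text tells. Its arguments: {"type":"object","properties":{"xyz":{"type":"array","items":{"type":"array","items":{"type":"number"}}},"yaw":{"type":"array","items":{"type":"number"}},"claw":{"type":"array","items":{"type":"number"}},"force":{"type":"number"}},"required":["xyz","yaw","claw"]}

```bash
mkdir -p pics; ls; cat > h.py <<'E'
import numpy as np, cv2
from plant import r
def cam(n, save=None):
    c=r.camera(n); 
    c={'img':np.array(c['img']),'K':np.array(c['intrinsics']),'R':np.array(c['R']),'t':np.array(c['t'])}
    if save: cv2.imwrite('pics/'+save, c['img'][:,:,::-1])
    return c
def ray(c,uv,z):
    d=c['R'].T@np.linalg.solve(c['K'],[uv[0],uv[1],1.]); o=-c['R'].T@c['t']
    return (o+d*(z-o[2])/d[2])
def proj(c,X):
    p=c['K']@(c['R']@np.array(X)+c['t']); return p[:2]/p[2]
E
python3 - <<'E'
from h import *
for n in ('top','side'):
    c=cam(n,n+'0.png'); print(n,c['K'].tolist(),(-c['R'].T@c['t']).round(3),c['R'].round(3).tolist()); np.savez(n+'0',**c)
s=r.state(); print({k:np.round(s[k],3).tolist() for k in s})
E
```

```text
pics
top [[599.6523891043365, 0.0, 320.1636946293505], [0.0, 599.6523891043365, 234.69489661798272], [0.0, 0.0, 1.0]] [ 0.283 -0.028  1.308] [[0.016, -1.0, 0.005], [-0.982, -0.017, -0.186], [0.186, -0.002, -0.983]]
side [[445.49805096121713, 0.0, 317.11653094805115], [0.0, 445.49805096121713, 242.59448832870123], [0.0, 0.0, 1.0]] [ 0.116 -0.716  0.609] [[0.874, -0.486, 0.016], [-0.248, -0.473, -0.846], [0.418, 0.735, -0.533]]
{'t': 0.1, 'joint_pos': [-1.247, 0.312, 0.014, 1.513, -0.004, 1.319, -0.027], 'qd': [-0.001, -0.003, 0.001, -0.002, -0.002, -0.001, -0.001], 'joint_efforts': [0.001, -38.085, 0.147, -23.124, 0.012, 0.008, -0.0], 'ee_pos': [0.197, 0.513, 0.404], 'tcp_rot': [-0.571, -3.089, 0.003], 'force': [0.274, 0.096, -0.553], 'wrist_torque': [-0.011, 0.01, -0.021], 'finger_force': 0.0, 'width': 0.085}
```

View pics/top0.png

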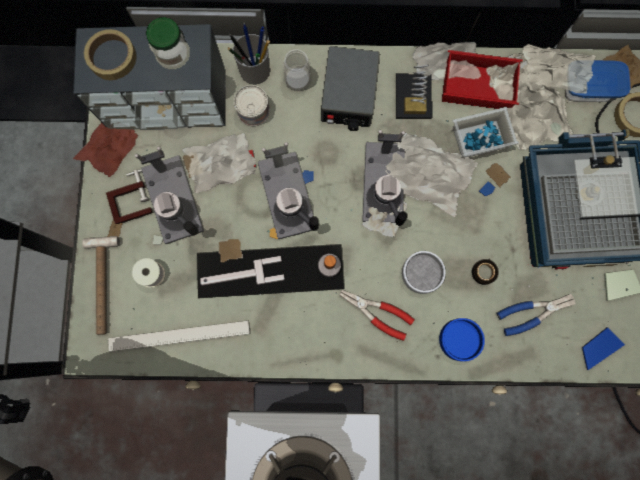

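View pics/side0.png

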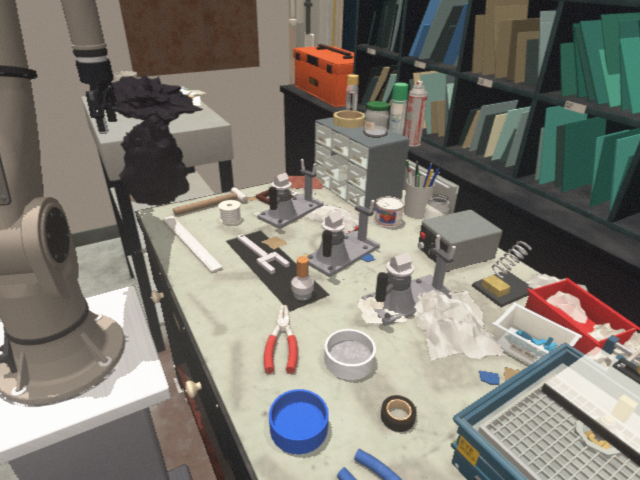

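The top view shows three jacks with screw heads near (167,204), (290,201) and (388,188). The mat spans (198–343, 245–297). The spanner's jaws are at (270,270) with the handle running left, and the dauber is at (330,262). There are two pots: grey aluminium at (424,271) and blue at (462,340). The grey one fits the description. I'll confirm it in an enlarged crop.

```bash
python3 - <<'E'
import cv2
a=cv2.imread('pics/top0.png')
cv2.imwrite('pics/c1.png',cv2.resize(a[140:320,130:370],(800,600),interpolation=cv2.INTER_CUBIC))
cv2.imwrite('pics/c2.png',cv2.resize(a[140:365,330:500],(604,800)[:2] if 0 else (453,600),interpolation=cv2.INTER_CUBIC))
E
```

```text
(no output)
```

View pics/c1.png

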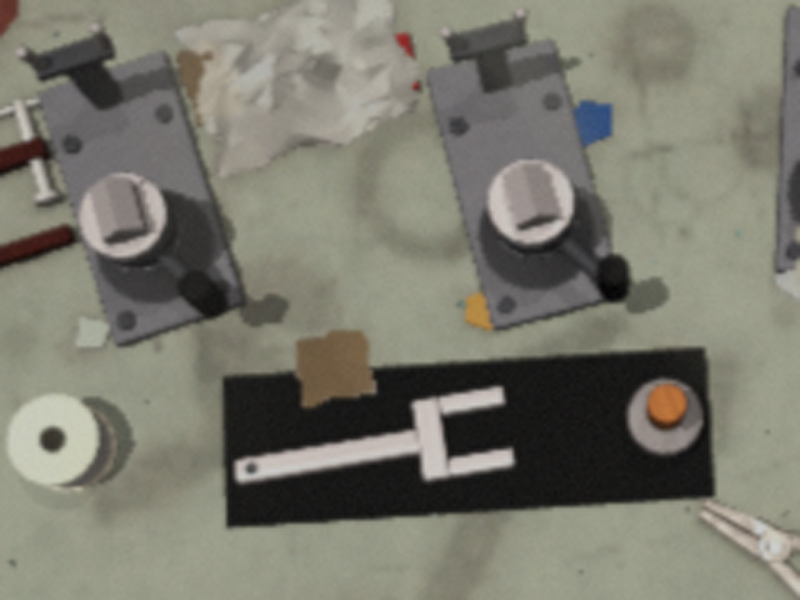

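View pics/c2.png

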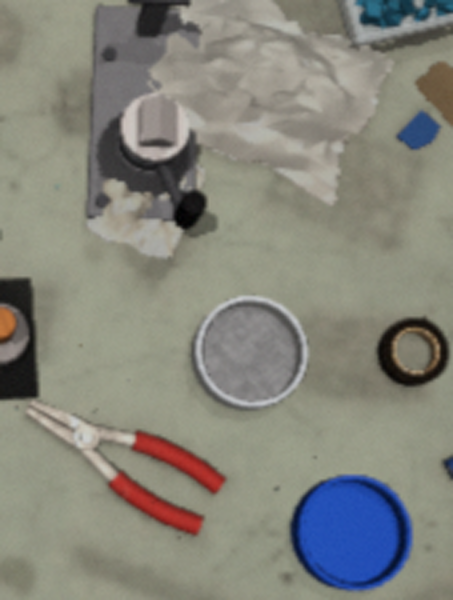

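The crop confirms the pot: the grey aluminium one with the grey pad, centred near (424,271). The blue dish at (462,340) is the decoy. Each jack's pin is at the lower right of its head, and the spanner's jaws open to the right (−y). Next I'll measure everything.

```bash
cat >> h.py <<'E'
def bright(c,box,thr=150,sat=45):
    x0,y0,x1,y1=box; g=c['img'][y0:y1,x0:x1]; h=cv2.cvtColor(g,cv2.COLOR_RGB2HSV)
    m=((h[...,2]>thr)&(h[...,1]<sat)).astype(np.uint8)*255
    cs=cv2.findContours(m,cv2.RETR_EXTERNAL,cv2.CHAIN_APPROX_NONE)[0]
    return max(cs,key=cv2.contourArea)[:,0,:]+np.array([x0,y0])
def spanner(c,box,z=0.015):
    k=bright(c,box); P=np.array([ray(c,p,z)[:2] for p in k])
    (cx,cy),(w,h),a=cv2.minAreaRect((P*1000).astype(np.float32))
    return P,np.array([cx,cy])/1000,(w,h),a
E
python3 - <<'E'
from h import *
c=dict(np.load('top0.npz'))
P,ctr,wh,a=spanner(c,(198,250,300,295)); print('span',ctr,wh,a)
for n,b in dict(a=(150,188,182,220),b=(272,185,306,217),c=(372,172,406,204)).items():
    k=bright(c,b,120,40); 
    h=cv2.convexHull(k)
    e=cv2.minEnclosingCircle(k); el=cv2.fitEllipse(h)
    print(n,'collar',e,el[0],el[1],ray(c,e[0],.1)[:2].round(4),ray(c,el[0],.1)[:2].round(4))
C=lambda p:(130+p[0]/3.3333,140+p[1]/3.3333)
D=lambda p:(330+p[0]/2.6647,140+p[1]/2.6647)
for n,p,q in (('a',C((22,50)),C((96,27))),('b',C((448,30)),C((522,13)))):
    A,B=ray(c,p,.132),ray(c,q,.132); print(n,'restpins',A[:2].round(4),B[:2].round(4),((A+B)/2)[:2].round(4))
print('mat',[ray(c,C(p),.003)[:2].round(3).tolist() for p in ((223,377),(703,349),(714,495),(228,526))])
print('dauber top',ray(c,C((667,404)),.095)[:2].round(4),'pot',ray(c,D((251,352)),.035)[:2].round(4))
print('pins', ray(c,C((207,285)),.12)[:2],ray(c,C((616,266)),.12)[:2],ray(c,D((192,203)),.12)[:2])
a=c['img'][125:225,350:450]; b=c['img'][125:225,130:230]; d=c['img'][125:225,250:350]
s=dict(np.load('side0.npz'))['img'][160:330,240:480]
cv2.imwrite('pics/c3.png',cv2.resize(a,(600,600),interpolation=cv2.INTER_CUBIC)[:,:,::-1])
E
```

```text
span [0.43872104 0.13884569] (51.1351318359375, 176.8824462890625) 10.499507904052734
a collar ((164.5, 203.6999969482422), 14.681379318237305) (165.14666748046875, 203.689453125) (25.197465896606445, 29.428539276123047) [0.5717 0.2923] [0.5717 0.291 ]
b collar ((288.7744445800781, 198.5271759033203), 13.858968734741211) (288.8723449707031, 199.1171112060547) (25.89198112487793, 27.3682918548584) [0.5871 0.0358] [0.5859 0.0356]
c collar ((391.5, 183.5), 17.7342472076416) (392.45159912109375, 184.2257080078125) (28.334692001342773, 36.82081985473633) [ 0.6231 -0.1774] [ 0.6216 -0.1794]
a restpins [0.6652 0.3473] [0.6808 0.303 ] [0.673  0.3252]
b restpins [0.6827 0.0867] [0.6945 0.0415] [0.6886 0.0641]
mat [[0.485, 0.24], [0.509, -0.077], [0.412, -0.085], [0.387, 0.231]]
dauber top [ 0.4582 -0.0517] pot [ 0.4467 -0.2542]
pins [0.52264735 0.22843284] [ 0.5386805  -0.01910235] [ 0.54923558 -0.19596559]
```

View pics/c3.png

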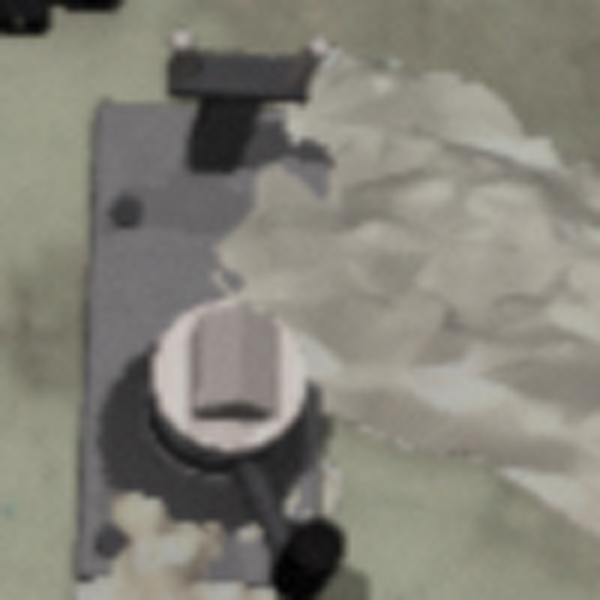

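Jack C in the enlarged crop has its collar centre near crop (231,378) and rest pin tops at (181,42) and (318,45). Crumpled paper lies over the plate's right side. I'll refine the collar circles.

```bash
cat >> h.py <<'E'
def collars(c,guess,rpx=(12,15.5)):
    S=8; g=cv2.cvtColor(c['img'],cv2.COLOR_RGB2GRAY); out={}
    for n,(u,v) in guess.items():
        x0,y0=int(u)-24,int(v)-24
        q=cv2.GaussianBlur(cv2.resize(g[y0:y0+48,x0:x0+48],None,fx=S,fy=S,interpolation=cv2.INTER_CUBIC),(0,0),4)
        h=cv2.HoughCircles(q,cv2.HOUGH_GRADIENT,1,8,param1=60,param2=8,minRadius=int(rpx[0]*S),maxRadius=int(rpx[1]*S))
        h=[((a+.5)/S-.5+x0,(b+.5)/S-.5+y0,r/S) for a,b,r in h[0][:3]]
        out[n]=h
    return out
E
python3 - <<'E'
from h import *
c=dict(np.load('top0.npz'))
G=dict(a=(166.9,204.8),b=(289.3,200.9),c=(388.5,188))
for n,h in collars(c,G).items():
    for u in h: print(n,np.round(u,1),ray(c,u[:2],.1)[:2].round(4))
    print('  hand',ray(c,G[n],.1)[:2].round(4))
E=lambda p:(350+p[0]/6-.4,125+p[1]/6-.4)
A,B=ray(c,E((181,42)),.132),ray(c,E((318,45)),.132);print('c rest',A,B,(A+B)/2)
print('c hand',ray(c,E((231,378)),.1),'ridge',ray(c,E((240,316)),.129),ray(c,E((236,405)),.129),'pin',ray(c,E((315,548)),.12))
C=lambda p:(130+p[0]/3.3333-.35,140+p[1]/3.3333-.35)
print('a ridge',ray(c,C((119,179)),.129),ray(c,C((128,234)),.129)) 
E
```

```text
a [166.  203.5  13.3] [0.5721 0.2892]
a [166.9 204.1  12.4] [0.5708 0.2874]
a [165.5 202.1  14.6] [0.575  0.2905]
  hand [0.5694 0.2872]
b [288.8 199.5  13. ] [0.5851 0.0358]
b [288.6 198.4  14. ] [0.5875 0.0361]
b [288.2 200.4  12.2] [0.5832 0.0368]
  hand [0.5821 0.0346]
c [388.1 186.2  13.2] [ 0.6171 -0.1704]
c [388.6 187.4  12.1] [ 0.6146 -0.1714]
c [387.  187.   12.1] [ 0.6154 -0.168 ]
  hand [ 0.6133 -0.1711]
c rest [ 0.7244918  -0.14991116  0.132     ] [ 0.72425365 -0.19704464  0.132     ] [ 0.72437272 -0.1734779   0.132     ]
c hand [ 0.61414582 -0.17028915  0.1       ] ridge [ 0.62802143 -0.1700462   0.129     ] [ 0.59679443 -0.16852497  0.129     ] pin [ 0.54975224 -0.19606549  0.12      ]
a ridge [0.5862816  0.28428273 0.129     ] [0.55214508 0.27665628 0.129     ]
```

```bash
cat >> h.py <<'E'
def rim(c,xy,z=.1,rad=.027,tol=.008):
    """refine centre of a bright disc of known radius: scan outward for the bright-to-dark edge in the world plane, fit circle"""
    from scipy.optimize import least_squares
    g=cv2.GaussianBlur(cv2.cvtColor(c['img'],cv2.COLOR_RGB2GRAY).astype(np.float32),(0,0),.6); x=np.array(xy)
    th=np.radians(np.arange(0,360,4)); rr=np.arange(rad-tol,rad+tol,.0004)
    for _ in range(4):
        uv=np.array([[proj(c,(x[0]+q*np.cos(t),x[1]+q*np.sin(t),z)) for q in rr] for t in th],np.float32)
        I=cv2.remap(g,uv[...,0],uv[...,1],cv2.INTER_CUBIC); d=np.gradient(I,axis=1)
        i=d.argmin(1); ok=d.min(1)<-1.5
        p=x+rr[i][:,None]*np.c_[np.cos(th),np.sin(th)]; p=p[ok]
        s=least_squares(lambda v:np.hypot(*(p-v).T)-rad,x,loss='soft_l1',f_scale=.0007); x=s.x
    return x,ok.sum(),np.median(abs(s.fun))*1e3
E
python3 - <<'E'
from h import *
for n in ('top','side'):
    c=dict(np.load(n+'0.npz'))
    for k,x in dict(a=(.5708,.2885),b=(.584,.0355),c=(.6155,-.1705)).items():
        print(n,k,rim(c,x))
a=dict(np.load('side0.npz'))['img'][160:330,250:480]
cv2.imwrite('pics/c4.png',cv2.resize(a,(800,591),interpolation=cv2.INTER_CUBIC)[:,:,::-1])
E
```

```text
top a (array([0.5709046 , 0.28863637]), np.int64(90), np.float64(0.4279873826820383))
top b (array([0.58414421, 0.03588023]), np.int64(90), np.float64(0.41903716705028216))
top c (array([ 0.61561038, -0.16995503]), np.int64(82), np.float64(0.42190804421177347))
side a (array([0.57385045, 0.29048189]), np.int64(64), np.float64(0.9563878813969914))
side b (array([0.58580732, 0.03706759]), np.int64(61), np.float64(0.9448269893398802))
side c (array([ 0.61694856, -0.16906623]), np.int64(63), np.float64(1.1173175856434083))
```

View pics/c4.png

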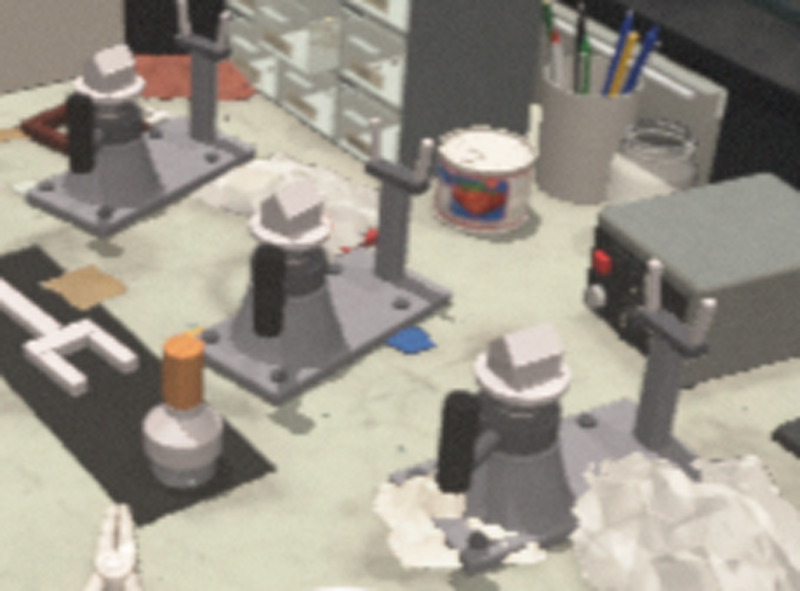

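All three jacks show the same layout in the side view: black pin at the front, rest with two pins behind, dauber with orange handle on the mat. The two views agree to 2–3 mm, which is within calibration. Now I'll move above the spanner handle.

Request:
jog_arm([
  [2.0,-3.2,0],
  [2.0,-3.2,0],
  [2.0,-3.2,0],
  [2.0,-3.2,0],
  [2.0,-3.2,0],
  [2.0,-3.2,0],
  [2.0,-3.2,0],
  [2.0,-3.2,0],
  [2.0,-3.2,-2],
  [2.0,-3.2,-3],
  [2.0,-3.2,-3],
  [2.4,-3.3,-3],
  [0,0,-3],
  [0,0,0],
  [0,0,0],
], yaw=[-4.9,-4.9,-4.9,-4.9,-4.9,-4.9,-4.9,-4.9,-4.9,-4.9,-4.9,-4.6,0,0,0], claw=[4,4,4,4,4,4,4,4,4,4,4,4,4,4,4], force=40)

```text
t: 1.6
ee_pos: [0.4399, 0.1297, 0.265]
tcp_rot: [-2.006, -2.416, 0.002]
force: [-0.2, -0.1, 1.2]
width: 0.0403
finger_force: 0.0
```

```bash
cat >> h.py <<'E'
from scipy.spatial.transform import Rotation as Ro
def st():
    s=r.state(); M=Ro.from_rotvec(s['tcp_rot']).as_matrix()
    print('t %.1f'%s['t'],'p',np.round(s['ee_pos'],4),'yawY %.1f'%np.degrees(np.arctan2(M[1,1],M[0,1])),'tilt %.2f'%np.degrees(np.arccos(-M[2,2])),'F',np.round(s['force'],1),'w %.4f'%s['width'],'ff %.1f'%s['finger_force'],'q',np.round(s['joint_pos'],2))
    return s
E
python3 - <<'E'
from h import *
st(); c=cam('top','t1.png'); np.savez('t1',**c)
P,ctr,wh,a=spanner(c,(198,250,300,295)); print('span',ctr,wh,a)
E
```

```text
t 1.6 p [0.4399 0.1297 0.265 ] yawY 10.6 tilt 0.10 F [-0.2 -0.1  1.2] w 0.0403 ff 0.0 q [-0.69  0.28  0.44  1.96 -0.15  0.94  0.01]
span [0.44209543 0.11785371] (10.986567497253418, 8.662156105041504) 2.1192915439605713
```

Request:
jog_arm([
  [0.1,-0.2,-2],
  [0,0,-2.5],
  [0,0,-2.2],
  [0,0,-1.3],
  [0,0,-0.7],
  [0,0,0],
  [0,0,0],
  [0,0,0],
  [0,0,0],
  [0,0,0],
  [0,0,0],
  [0,0,0],
], yaw=[0,0,0,0,0,0,0,0,0,0,0,0], claw=[4,4,4,4,4,4,0,0,0,0,0,0], force=60)

```text
t: 2.85
ee_pos: [0.442, 0.1275, 0.1795]
tcp_rot: [2.007, 2.416, 0.004]
force: [-0.3, 0.5, 6.0]
width: 0.014
finger_force: 60.7
```

Request:
jog_arm([
  [0,0,2],
  [0,0,4],
  [0,0,4],
  [0,0,4],
  [1.5,1.5,4],
  [1.5,1.5,2],
  [1.5,1.5,0],
  [1.5,1.5,0],
  [1.5,1.5,0],
  [1.5,1.5,0],
  [1.5,1.5,0],
  [1.5,1.5,0],
  [1.5,1.5,0],
  [1.5,1.5,0],
  [1.5,1.5,0],
  [1.8,1.6,0],
  [0,0,0],
  [0,0,0],
  [0,0,0],
], yaw=[0,0,0,0,-6.75,-6.75,-6.75,-6.75,-6.75,-6.75,-6.75,-6.75,-6.75,-6.75,-6.75,-6.75,0,0,0], claw=[0,0,0,0,0,0,0,0,0,0,0,0,0,0,0,0,0,0,0], force=60)

```text
t: 4.75
ee_pos: [0.6241, 0.3071, 0.3781]
tcp_rot: [3.095, 0.533, -0.001]
force: [0.5, -0.6, -2.3]
width: 0.014
finger_force: 59.7
```

```bash
python3 - <<'E'
from h import *
st(); c=cam('top'); np.savez('t2',**c); d=cam('side'); np.savez('s2',**d)
a=c['img'][100:260,90:290]; b=d['img'][120:280,200:400]
cv2.imwrite('pics/c5.png',np.hstack([cv2.resize(a,(400,320),interpolation=cv2.INTER_CUBIC),cv2.resize(b,(400,320),interpolation=cv2.INTER_CUBIC)])[:,:,::-1])
E
```

```text
t 4.8 p [0.6241 0.3071 0.3781] yawY -70.5 tilt 0.06 F [ 0.5 -0.6 -2.3] w 0.0140 ff 59.7 q [-0.82  0.7   0.66  1.1  -0.41  1.47 -1.47]
```

View pics/c5.png

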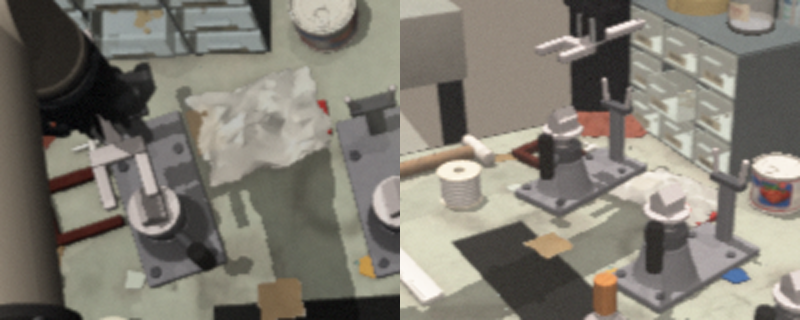

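The top crop shows the spanner held with jaws towards the robot, just above jack A's screw. The side crop shows it level with the handle over the rest. Next I'll measure the jaws relative to the gripper from edge profiles.

```bash
cat >> h.py <<'E'
def prof(c,o,yaw,z,p0,p1,side,w,n=15,L=.010,step=.0004):
    """edge offset (mm) along the normal of segment p0-p1 (spanner coords, about o,yaw); side=dir in spanner frame outward, bright->dark"""
    g=cv2.GaussianBlur(cv2.cvtColor(c['img'],cv2.COLOR_RGB2GRAY).astype(np.float32),(0,0),.6)
    R=np.array([[np.cos(yaw),-np.sin(yaw)],[np.sin(yaw),np.cos(yaw)]]); out=[]
    s=np.arange(-L,L,step); 
    for f in np.linspace(0,1,n):
        b=np.array(p0)*(1-f)+np.array(p1)*f
        uv=np.array([proj(c,[*(o+R@(b+q*np.array(side))),z]) for q in s],np.float32)
        I=cv2.remap(g,uv[:,:1],uv[:,1:],cv2.INTER_CUBIC)[:,0]; d=np.gradient(I); out.append((s[d.argmin()]*1e3, -d.min()))
    return np.array(out)
def jaws(c,o,yaw,z):
    E={'L':((-.018,.0265),(.03,.0265),(0,1)),'R':((-.018,-.0265),(.03,-.0265),(0,-1)),'Li':((-.018,.0145),(.012,.0145),(0,-1)),'Ri':((-.018,-.0145),(.012,-.0145),(0,1)),'tipL':((-.022,.017),(-.022,.024),(-1,0)),'tipR':((-.022,-.024),(-.022,-.017),(-1,0)),'end':((.158,-.006),(.158,.006),(1,0)),'hL':((.12,.008),(.152,.008),(0,1)),'hR':((.12,-.008),(.152,-.008),(0,-1))}
    for k,(a,b,s) in E.items():
        q=prof(c,o,yaw,z,a,b,s,1); print(k,'med %.1f'%np.median(q[:,0]),'first/last third %.1f %.1f'%(np.median(q[:5,0]),np.median(q[-5:,0])),'str %.0f'%np.median(q[:,1]),'sd %.1f'%q[:,0].std())
E
python3 - <<'E'
from h import *
p=np.array([.6241,.3071]); yaw=np.radians(19.5); o=p-.057*np.array([np.cos(yaw),np.sin(yaw)])
for n in ('t2','s2'):
    print(n); jaws(dict(np.load(n+'.npz')),o,yaw,.2136)
E
```

```text
t2
L med -2.4 first/last third -2.4 -2.4 str 5 sd 0.7
R med 0.4 first/last third 0.8 0.4 str 10 sd 0.6
Li med 0.4 first/last third 0.8 0.4 str 10 sd 0.5
Ri med -2.0 first/last third -2.0 -1.6 str 9 sd 0.4
tipL med -1.6 first/last third -1.6 8.4 str 11 sd 4.7
tipR med -2.0 first/last third -2.0 -2.0 str 12 sd 0.5
end med -1.2 first/last third 6.8 -8.8 str 1 sd 7.2
hL med -1.2 first/last third 6.0 -4.4 str 2 sd 4.8
hR med -8.0 first/last third -9.2 -6.4 str 4 sd 4.3
s2
L med 0.4 first/last third -1.2 0.8 str 4 sd 1.3
R med -0.4 first/last third -0.4 -0.0 str 5 sd 2.5
Li med 0.4 first/last third 0.8 -0.4 str 4 sd 1.2
Ri med 0.4 first/last third -1.6 0.8 str 5 sd 1.9
tipL med -4.4 first/last third -4.0 -5.2 str 4 sd 1.1
tipR med -5.2 first/last third -2.4 -7.2 str 5 sd 2.0
end med -6.8 first/last third 4.0 -6.8 str 3 sd 5.4
hL med 0.8 first/last third -0.4 1.6 str 8 sd 1.7
hR med 1.2 first/last third 0.8 2.0 str 4 sd 0.9
```

Request:
jog_arm([
  [-0.06,0.15,-2],
  [0,0,-2],
  [0,0,-1.6],
  [0,0,-1],
  [0,0,0],
  [0,0,0],
  [0,0,0],
], yaw=[0,0,0,0,0,0,0], claw=[0,0,0,0,0,0,0], force=60)

```text
t: 5.55
ee_pos: [0.6242, 0.3095, 0.3136]
tcp_rot: [-3.096, -0.533, -0.004]
force: [1.0, -0.6, -2.1]
width: 0.0141
finger_force: 59.8
```

```bash
python3 - <<'E'
from h import *
s=st(); c=cam('top'); np.savez('t3',**c)
p=np.array(s['ee_pos']); yaw=np.radians(19.5); o=p[:2]-.057*np.array([np.cos(yaw),np.sin(yaw)]); z=p[2]-.1765+.012
print(o,z); jaws(c,o,yaw,z)
cv2.imwrite('pics/c6.png',cv2.resize(c['img'][160:240,120:220],(800,640)[:2] if 0 else (750,600),interpolation=cv2.INTER_CUBIC)[:,:,::-1])
E
```

```text
t 5.5 p [0.6242 0.3095 0.3136] yawY -70.5 tilt 0.15 F [ 1.  -0.6 -2.1] w 0.0141 ff 59.8 q [-0.83  0.74  0.64  1.2  -0.43  1.34 -1.45]
[0.57048982 0.29045469] 0.14911856609976776
L med -1.2 first/last third -1.6 6.4 str 7 sd 4.5
R med 1.2 first/last third 8.0 -0.0 str 11 sd 3.5
Li med 0.8 first/last third 8.0 0.4 str 9 sd 4.1
Ri med -2.4 first/last third -2.8 -2.4 str 6 sd 0.4
tipL med -2.4 first/last third -2.8 -2.4 str 11 sd 0.5
tipR med -2.4 first/last third -2.4 -2.0 str 11 sd 0.4
end med 0.8 first/last third 2.0 -7.2 str 1 sd 5.1
hL med -6.0 first/last third -0.8 -7.6 str 2 sd 3.7
hR med -5.2 first/last third -9.2 0.8 str 4 sd 5.8
```

View pics/c6.png

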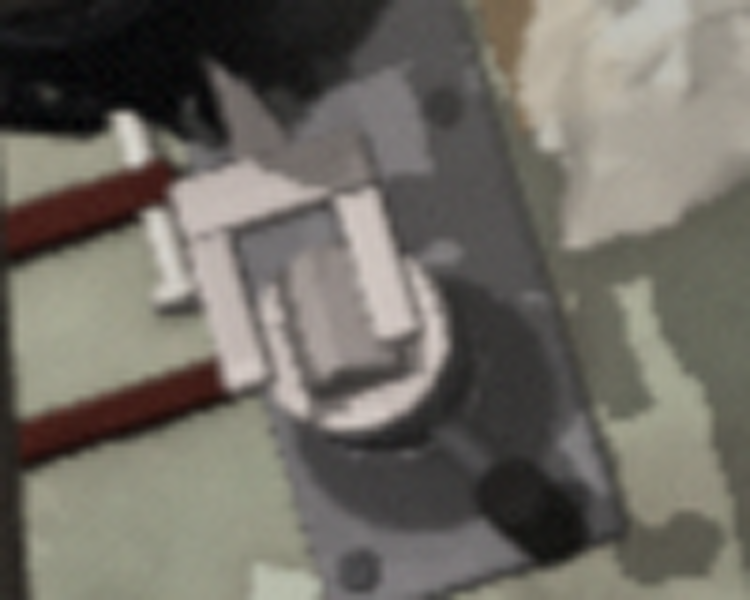

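The crop shows the jaws around the head with left and right prongs straddling it; by the edges, a shift of about 1.3 mm in −x and −y is needed. I'll descend slowly.

Request:
jog_arm([
  [-0.13,-0.13,0],
  [0,0,-0.6],
  [0,0,-0.5],
  [0,0,-0.5],
  [0,0,-0.4],
  [0,0,-0.4],
  [0,0,-0.4],
  [0,0,0],
  [0,0,0],
], yaw=[0,0,0,0,0,0,0,0,0], claw=[0,0,0,0,0,0,0,0,0], force=60)

```text
t: 6.5
ee_pos: [0.6225, 0.3083, 0.284]
tcp_rot: [3.096, 0.533, -0.0]
force: [0.1, 0.1, -1.9]
width: 0.0138
finger_force: 59.8
```

Request:
jog_arm([
  [0,0,-0.3],
  [0,0,-0.2],
  [0,0,-0.15],
  [0,0,0],
  [0,0,0],
], yaw=[0,0,0,0,0], claw=[0,0,0,0,0], force=60)

```text
t: 7.0
ee_pos: [0.6225, 0.3083, 0.2776]
tcp_rot: [3.096, 0.533, -0.0]
force: [0.6, 0.3, -1.8]
width: 0.0137
finger_force: 59.8
```

Request:
jog_arm([
  [0,0,-0.1],
  [0,0,0],
  [0,0,0],
  [0,0,0],
  [0,0,0],
  [0,0,1],
  [0,0,2.5],
  [0,0,3.5],
  [0,0,3.5],
  [-2.4,-1.8,1.5],
  [-2.4,-1.8,0],
  [-2.4,-1.9,0],
  [-2.35,-1.9,0],
  [0,0,0],
  [0,0,0],
], yaw=[0,0,0,0,0,0,0,0,0,7.9,7.9,7.9,7.8,0,0], claw=[0,4.5,4.5,4.5,4.5,4.5,4.5,4.5,4.5,4.5,4.5,4.5,4.5,4.5,4.5])

```text
t: 8.5
ee_pos: [0.527, 0.2338, 0.3979]
tcp_rot: [-2.835, -1.351, -0.004]
force: [0.9, 1.2, -0.8]
width: 0.0449
finger_force: 0.0
```

```bash
python3 - <<'E'
from h import *
s=st(); c=cam('top'); np.savez('t4',**c); d=cam('side'); np.savez('s4',**d)
a=c['img'][120:270,90:290]; b=d['img'][140:290,220:420]
cv2.imwrite('pics/c7.png',np.hstack([cv2.resize(a,(400,300),interpolation=cv2.INTER_CUBIC),cv2.resize(b,(400,300),interpolation=cv2.INTER_CUBIC)])[:,:,::-1])
E
```

```text
t 8.5 p [0.527  0.2338 0.3979] yawY -39.1 tilt 0.15 F [ 0.9  1.2 -0.8] w 0.0449 ff 0.0 q [-0.86  0.41  0.59  1.47 -0.23  1.34 -0.94]
```

View pics/c7.png

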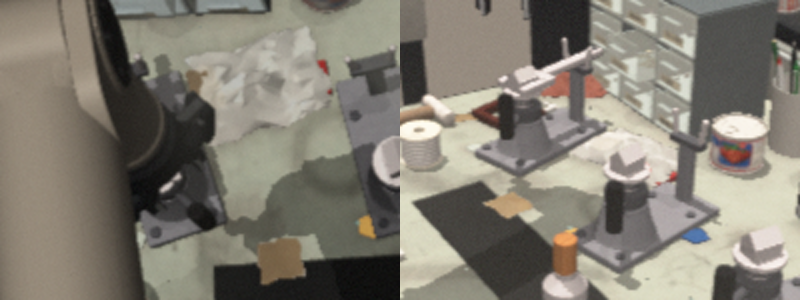

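The side crop shows the spanner seated on jack A's collar with its handle on the rest between the pins. The pin top is near side pixel (273,188).

```bash
cat >> h.py <<'E'
def sidepin(c,xy):
    """dark pin blob near predicted pin in a view -> top centre at z=.12 (blob column centre, top row + ellipse half height)"""
    u,v=proj(c,(*xy,.12)); x0,y0=int(u)-14,int(v)-14
    g=cv2.cvtColor(c['img'],cv2.COLOR_RGB2GRAY)[y0:y0+45,x0:x0+28]
    m=(g<45).astype(np.uint8); n,l,s,ce=cv2.connectedComponentsWithStats(m); k=1+s[1:,4].argmax()
    ys,xs=np.nonzero(l==k); t=ys.min(); w=[np.ptp(xs[ys==q])+1 for q in range(t,t+12)]
    W=np.median(w[4:]); uc=np.median([xs[ys==q].mean() for q in range(t+3,t+8)])
    return ray(c,(x0+uc,y0+t-.5+W*.5*.53),.12)[:2].round(4),(x0+uc,y0+t),W
E
python3 - <<'E'
from h import *
d=dict(np.load('s4.npz'))
for n,p in dict(a=(.527,.234),b=(.5396,-.018),c=(.551,-.196)).items(): print(n,sidepin(d,p))
E
```

```text
Traceback (most recent call last):
  File "h.py", line 67, in sidepin
    ys,xs=np.nonzero(l==k); t=ys.min(); w=[np.ptp(xs[ys==q])+1 for q in range(t,t+12)]
                                           ~~~~~~^^^^^^^^^^^
ValueError: zero-size array to reduction operation maximum which has no identity
```

```bash
sed -i 's/g<45/g<58/; s/w=\[np.ptp(xs\[ys==q\])+1 for q in range(t,t+12)\]/w=[(ys==q).sum() for q in range(t,t+12)]/; s/range(t+3,t+8)\]/range(t+3,t+8) if (ys==q).any()]/' h.py
python3 - <<'E'
from h import *
d=dict(np.load('s4.npz'))
for n,p in dict(a=(.527,.234),b=(.5396,-.018),c=(.551,-.196)).items(): print(n,proj(d,(*p,.12)).round(0),sidepin(d,p))
print(ray(d,(273,189),.12))
E
```

```text
a [274. 188.] (array([0.5203, 0.229 ]), (np.float64(272.0), np.int64(188)), np.float64(8.0))
b [328. 232.] (array([ 0.5351, -0.022 ]), (np.float64(327.0), np.int64(232)), np.float64(8.5))
c [382. 275.] (array([ 0.5445, -0.2061]), (np.float64(382.0), np.int64(277)), np.float64(8.0))
[0.524047   0.23119332 0.12      ]
```

Request:
jog_arm([
  [-0.1,-0.1,-3.5],
  [0,0,-3.5],
  [0,0,-3],
  [0,0,-2],
  [0,0,-1.2],
  [0,0,-0.8],
  [0,0,0],
  [0,0,0],
  [0,0,0],
  [0,0,0],
], yaw=[0,0,0,0,0,0,0,0,0,0], claw=[4.5,4.5,4.5,4.5,4.5,4.5,4.5,2.6,2.6,2.6], force=20)

```text
t: 9.6
ee_pos: [0.5263, 0.2336, 0.2577]
tcp_rot: [-2.834, -1.354, -0.003]
force: [-0.5, 0.5, 0.5]
width: 0.0261
finger_force: 0.3
```

```bash
python3 - <<'E'
from h import *
s=st()
# arc waypoints: pin about axis, tool yaw follows
ax=np.array([.5712,.2889]); p=np.array(s['ee_pos'])[:2]; v=p-ax; th0=np.degrees(np.arctan2(v[1],v[0]))%360; print('th0',th0,np.hypot(*v))
step=4; prev=p
for k in range(1,20):
    t=np.radians(th0-step*k); q=ax+.070*np.array([np.cos(t),np.sin(t)]); print(k,((q-prev)*100).round(2).tolist()); prev=q
E
```

```text
t 9.6 p [0.5263 0.2336 0.2577] yawY -38.9 tilt 0.12 F [-0.5  0.5  0.5] w 0.0261 ff 0.3 q [-0.84  0.53  0.55  1.66 -0.31  1.04 -0.87]
th0 230.95401605303465 0.07123598258981345
1 [-0.29, 0.42]
2 [-0.35, 0.35]
3 [-0.32, 0.37]
4 [-0.29, 0.39]
5 [-0.27, 0.41]
6 [-0.24, 0.43]
7 [-0.21, 0.44]
8 [-0.17, 0.46]
9 [-0.14, 0.47]
10 [-0.11, 0.48]
11 [-0.08, 0.48]
12 [-0.04, 0.49]
13 [-0.01, 0.49]
14 [0.03, 0.49]
15 [0.06, 0.48]
16 [0.09, 0.48]
17 [0.13, 0.47]
18 [0.16, 0.46]
19 [0.19, 0.45]
```

Request:
jog_arm([
  [-0.3,0.4,0],
  [-0.35,0.35,0],
  [-0.32,0.37,0],
  [-0.29,0.39,0],
  [-0.27,0.41,0],
  [-0.24,0.43,0],
  [-0.21,0.44,0],
  [-0.17,0.46,0],
], yaw=[-4,-4,-4,-4,-4,-4,-4,-4], claw=[2.6,2.6,2.6,2.6,2.6,2.6,2.6,2.6])

```text
t: 10.4
ee_pos: [0.5056, 0.2637, 0.2575]
tcp_rot: [3.096, 0.512, 0.004]
force: [1.7, -4.9, -0.3]
width: 0.0263
finger_force: 1.9
```

Request:
jog_arm([
  [-0.14,0.47,0],
  [-0.11,0.48,0],
  [-0.08,0.48,0],
  [-0.04,0.49,0],
  [-0.01,0.49,0],
], yaw=[-4,-4,-4,-4,-4], claw=[2.6,2.6,2.6,2.6,2.6])

```text
t: 10.9
ee_pos: [0.501, 0.2876, 0.2573]
tcp_rot: [3.138, -0.034, -0.001]
force: [-2.1, -4.5, 3.0]
width: 0.0261
finger_force: 2.1
```

```bash
python3 - <<'E'
from h import *
st()
E
```

```text
t 10.9 p [0.501  0.2876 0.2573] yawY -91.2 tilt 0.19 F [-2.1 -4.5  3. ] w 0.0261 ff 2.1 q [-1.07  0.58  0.76  1.66 -0.44  1.08 -1.78]
```

Request:
jog_arm([
  [0.03,0.49,0],
  [0.06,0.48,0],
  [0.09,0.48,0],
], yaw=[-4,-4,-4], claw=[2.6,2.6,2.6])

```text
t: 11.2
ee_pos: [0.5024, 0.3025, 0.2571]
tcp_rot: [3.118, -0.361, -0.002]
force: [-2.0, -4.2, 2.1]
width: 0.026
finger_force: 2.1
```

Request:
jog_arm([
  [0.06,0.24,0],
  [0.07,0.23,0],
], yaw=[-2,-2], claw=[2.6,2.6])

```text
t: 11.4
ee_pos: [0.5035, 0.3076, 0.257]
tcp_rot: [3.104, -0.466, -0.003]
force: [-3.8, -2.0, 2.7]
width: 0.0259
finger_force: 2.1
```

Request:
jog_arm([
  [0.08,0.23,0],
  [0,0,0],
], yaw=[-2,0], claw=[2.6,2.6])

```text
t: 11.6
ee_pos: [0.5043, 0.3104, 0.2569]
tcp_rot: [3.096, -0.517, -0.002]
force: [-2.0, -3.7, 1.3]
width: 0.026
finger_force: 1.9
```

Request:
jog_arm([
  [0.08,0.23,0],
  [0.09,0.23,0],
  [0,0,0],
], yaw=[-2,-2,0], claw=[2.6,2.6,2.6])

```text
t: 11.9
ee_pos: [0.506, 0.3155, 0.2568]
tcp_rot: [3.078, -0.624, -0.002]
force: [-2.9, -2.1, 1.8]
width: 0.0261
finger_force: 1.8
```

Request:
jog_arm([
  [0.1,0.22,0],
  [0,0,0],
], yaw=[-2,0], claw=[2.6,2.6])

```text
t: 12.1
ee_pos: [0.5071, 0.3179, 0.2567]
tcp_rot: [3.067, -0.677, -0.001]
force: [-3.5, -2.3, 1.8]
width: 0.0262
finger_force: 1.8
```

Request:
jog_arm([
  [0.11,0.22,0],
  [0,0,0],
], yaw=[-2,0], claw=[2.6,2.6])

```text
t: 12.3
ee_pos: [0.5082, 0.3203, 0.2566]
tcp_rot: [3.055, -0.73, -0.001]
force: [-2.9, -2.5, 1.9]
width: 0.0261
finger_force: 1.7
```

Request:
jog_arm([
  [0.11,0.21,0],
  [0,0,0],
], yaw=[-2,0], claw=[2.6,2.6])

```text
t: 12.5
ee_pos: [0.5091, 0.3215, 0.2565]
tcp_rot: [3.04, -0.784, -0.002]
force: [-4.1, -4.7, 4.0]
width: 0.0261
finger_force: 2.9
```

Request:
jog_arm([
  [0.12,0.21,0],
  [0,0,0],
], yaw=[-2,0], claw=[2.6,2.6])

```text
t: 12.7
ee_pos: [0.51, 0.3222, 0.2565]
tcp_rot: [3.022, -0.837, -0.004]
force: [-5.9, -7.3, 5.8]
width: 0.0261
finger_force: 4.5
```

```bash
python3 - <<'E'
from h import *
st(); d=cam('side'); np.savez('s5',**d); np.savez('t5',**cam('top'))
E
```

```text
t 12.7 p [0.51   0.3222 0.2565] yawY -121.0 tilt 0.35 F [-5.9 -7.3  5.8] w 0.0261 ff 4.5 q [-1.15  0.67  0.87  1.58 -0.55  1.15 -2.27]
```

Force rose to over 9 N and motion stopped, so nut A has come up hard. I'll open, lift, and move aside to look.

Request:
jog_arm([
  [0,0,0],
  [0,0,0],
  [0,0,0],
  [0,0,1.5],
  [0,0,3],
  [0,0,4],
  [0,0,4],
  [0,-2,2],
  [0,-3,0],
  [0,-3,0],
  [0,-3,0],
  [0,-3,0],
  [0,-3,0],
  [0,-3,0],
  [0,-3,0],
  [0,0,0],
], yaw=[0,0,0,0,0,0,0,4,6,6,6,6,6,6,6,0], claw=[4.5,4.5,4.5,4.5,4.5,4.5,4.5,4.5,4.5,4.5,4.5,4.5,4.5,4.5,4.5,4.5])

```text
t: 14.4
ee_pos: [0.511, 0.0882, 0.4037]
tcp_rot: [3.115, 0.397, 0.005]
force: [0.5, -0.9, 0.8]
width: 0.045
finger_force: 0.0
```

```bash
python3 - <<'E'
from h import *
s=st(); c=cam('top'); np.savez('t6',**c); d=cam('side'); np.savez('s6',**d)
a=c['img'][120:270,100:300]; b=d['img'][130:280,220:420]
cv2.imwrite('pics/c8.png',np.hstack([cv2.resize(a,(400,300),interpolation=cv2.INTER_CUBIC),cv2.resize(b,(400,300),interpolation=cv2.INTER_CUBIC)])[:,:,::-1])
E
```

```text
t 14.4 p [0.511  0.0882 0.4037] yawY -75.5 tilt 0.21 F [ 0.5 -0.9  0.8] w 0.0450 ff 0.0 q [-0.87  0.31  0.86  1.62 -0.24  1.31 -1.29]
```

View pics/c8.png

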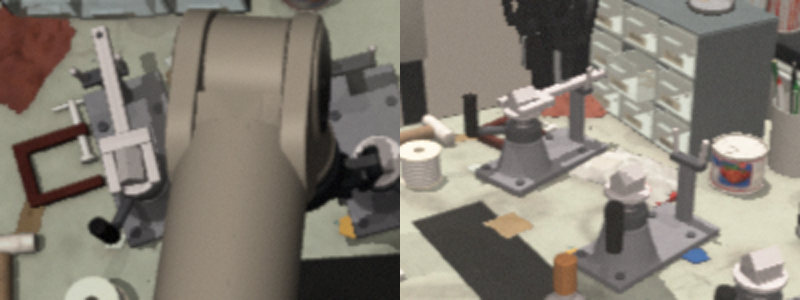

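In the top crop the lever now points to the lower left, pin at (103,230), and the spanner handle runs from (122,133) to (99,30) between the rest pins. The nut has turned through. I'll measure the spanner for regripping.

```bash
cat >> h.py <<'E'
def handle(c,o,yaw,z,x0=.045,x1=.15):
    """fit handle centreline about guess; returns corrected lateral offset at x=57mm and yaw"""
    a=prof(c,o,yaw,z,(x0,.008),(x1,.008),(0,1),1,25,.006); b=prof(c,o,yaw,z,(x0,-.008),(x1,-.008),(0,-1),1,25,.006)
    x=np.linspace(x0,x1,25); ok=(a[:,1]>2.5)&(b[:,1]>2.5)&(abs(a[:,0]+b[:,0])<3.5); m=(a[:,0]-b[:,0])/2
    k=np.polyfit(x[ok],m[ok],1); y2=yaw+np.arctan(k[0]/1e3); lat=np.polyval(k,.057)/1e3
    n=np.array([-np.sin(yaw),np.cos(yaw)]); g=o+.057*np.array([np.cos(yaw),np.sin(yaw)])+lat*n
    return g,np.degrees(y2),ok.sum(),np.std(m[ok]-np.polyval(k,x[ok]))
E
python3 - <<'E'
from h import *
c=dict(np.load('t6.npz')); z=.112
A=ray(c,(100+122/2,120+133/2),z)[:2];B=ray(c,(100+99/2,120+30/2),z)[:2]; yaw=np.arctan2(*(B-A)[::-1]); print(A,B,np.degrees(yaw))
o=np.array([.5709,.2886])
for _ in range(3):
    g,y,n,sd=handle(c,o,yaw,z); print(g,y,n,sd); yaw=np.radians(y); o=g-.057*np.array([np.cos(yaw),np.sin(yaw)])
print(o); jaws(c,o,yaw,z)
print('pin',ray(c,(100+100/2,120+226/2),.12))
E
```

```text
[0.60502061 0.29866373] [0.7158477  0.32997933] 15.778312550692535
[0.62562002 0.30456733] 16.592242789362178 24 0.39147874124993814
[0.62559022 0.30466734] 16.63537766442802 24 0.358271178310406
[0.6256183  0.30457337] 16.54411444154621 23 0.44643731822592364
[0.57097806 0.28834242]
L med -0.0 first/last third 0.4 -0.0 str 6 sd 1.2
R med -0.8 first/last third -0.4 -1.2 str 12 sd 0.6
Li med -1.2 first/last third -1.2 -1.2 str 7 sd 0.5
Ri med -0.4 first/last third 0.4 -1.2 str 10 sd 0.7
tipL med -0.0 first/last third -0.0 0.4 str 10 sd 0.4
tipR med 0.4 first/last third 0.4 0.8 str 11 sd 0.6
end med 4.8 first/last third 3.6 6.0 str 6 sd 1.0
hL med -1.6 first/last third -1.6 -10.0 str 5 sd 3.9
hR med -1.2 first/last third -1.6 -1.2 str 7 sd 0.4
pin [0.50579011 0.3122605  0.12      ]
```

Request:
jog_arm([
  [1.4,2.7,0],
  [1.4,2.7,0],
  [1.4,2.7,0],
  [1.4,2.7,0],
  [1.4,2.7,0],
  [1.4,2.7,0],
  [1.4,2.7,0],
  [1.55,2.75,0],
  [0,0,-3],
  [0,0,-4],
  [0,0,-3],
  [0,0,0],
  [0,0,0],
], yaw=[2,0,0,0,0,0,0,0,0,0,0,0,0], claw=[4,4,4,4,4,4,4,4,4,4,4,4,4])

```text
t: 15.8
ee_pos: [0.6237, 0.313, 0.3017]
tcp_rot: [-3.106, -0.469, 0.001]
force: [0.3, 0.3, 0.8]
width: 0.0399
finger_force: 0.0
```

Request:
jog_arm([
  [0.08,-0.4,0],
  [0,-0.4,-0.5],
  [0,0,-1.2],
  [0,0,-0.8],
  [0,0,0],
  [0,0,0],
  [0,0,0],
  [0,0,0],
  [0,0,0],
  [0,0,0],
], yaw=[0,0,0,0,0,0,0,0,0,0], claw=[4,4,4,4,4,2.5,1.5,0,0,0], force=40)

```text
t: 16.8
ee_pos: [0.6243, 0.305, 0.2767]
tcp_rot: [-3.103, -0.468, 0.001]
force: [-2.3, 4.1, 1.7]
width: 0.0146
finger_force: 40.9
```

```bash
python3 - <<'E'
from h import *
st()
E
```

```text
t 16.8 p [0.6243 0.305  0.2767] yawY -72.9 tilt 0.19 F [-2.3  4.1  1.7] w 0.0146 ff 40.9 q [-0.86  0.78  0.7   1.25 -0.49  1.28 -1.43]
```

Request:
jog_arm([
  [-0.03,0.06,0],
  [0,0,0.5],
  [0,0,1],
  [0,0,2],
  [0,0,3],
  [0,0,3],
  [0,0,2.5],
  [0,0,0],
  [0,0,0],
], yaw=[0,0,0,0,0,0,0,0,0], claw=[0,0,0,0,0,0,0,0,0], force=60)

```text
t: 17.7
ee_pos: [0.6254, 0.3014, 0.3971]
tcp_rot: [3.105, 0.461, 0.002]
force: [0.1, 0.3, -2.4]
width: 0.014
finger_force: 60.2
```

```bash
python3 - <<'E'
from h import *
s=st(); c=cam('top'); np.savez('t7',**c); d=cam('side'); np.savez('s7',**d)
p=np.array(s['ee_pos']); yaw=np.radians(17.1); o=p[:2]-.057*np.array([np.cos(yaw),np.sin(yaw)]); z=p[2]-.1767+.012
print(o,z); jaws(c,o,yaw,z)
for n in 'abc': print(n,rim(c if n!='a' else d,dict(a=(.5709,.2886),b=(.5841,.0359),c=(.6156,-.17))[n]))
E
```

```text
t 17.7 p [0.6254 0.3014 0.3971] yawY -73.1 tilt 0.19 F [ 0.1  0.3 -2.4] w 0.0140 ff 60.2 q [-0.84  0.7   0.74  1.07 -0.45  1.52 -1.48]
[0.57095859 0.28466654] 0.23240837430517367
L med -2.0 first/last third -2.0 -2.4 str 5 sd 0.5
R med 0.4 first/last third -0.0 0.8 str 11 sd 0.6
Li med 0.4 first/last third -0.0 0.8 str 12 sd 0.5
Ri med -1.6 first/last third -2.0 -2.0 str 8 sd 0.4
tipL med -1.6 first/last third -1.6 -1.6 str 10 sd 0.3
tipR med -0.8 first/last third -1.2 -1.2 str 12 sd 0.4
end med -0.0 first/last third -0.4 -4.0 str 4 sd 5.0
hL med 0.8 first/last third 7.6 -9.2 str 3 sd 6.3
hR med 0.8 first/last third 0.4 2.4 str 2 sd 5.4
a (array([0.57286164, 0.28887909]), np.int64(65), np.float64(1.7138034685193413))
b (array([0.58419577, 0.03575783]), np.int64(90), np.float64(0.4363534979177422))
c (array([ 0.61553477, -0.16991354]), np.int64(82), np.float64(0.44770068702548566))
```

Request:
jog_arm([
  [0.13,-1.5,0],
  [0.13,-2.5,0],
  [0.13,-2.5,0],
  [0.13,-2.5,0],
  [0.13,-2.5,0],
  [0.13,-2.5,0],
  [0.13,-2.5,0],
  [0.13,-2.5,0],
  [0.13,-2.5,0],
  [0.13,-2.5,0],
  [0,-0.9,0],
  [0,0,-2.5],
  [0,0,-2.5],
  [0,0,-1.5],
  [0,0,-1],
  [0,0,0],
  [0,0,0],
  [0,0,0],
], yaw=[-1,0,0,0,0,0,0,0,0,0,0,0,0,0,0,0,0,0], claw=[0,0,0,0,0,0,0,0,0,0,0,0,0,0,0,0,0,0], force=60)

```text
t: 19.6
ee_pos: [0.6382, 0.0545, 0.323]
tcp_rot: [3.11, 0.439, 0.004]
force: [0.3, 0.0, -1.1]
width: 0.014
finger_force: 60.1
```

```bash
python3 - <<'E'
from h import *
s=st(); c=cam('top'); np.savez('t8',**c)
p=np.array(s['ee_pos']); yaw=np.radians(15.); o=p[:2]-.057*np.array([np.cos(yaw),np.sin(yaw)]); z=p[2]-.1767+.012
print(o,z); jaws(c,o,yaw,z)
cv2.imwrite('pics/c9.png',cv2.resize(c['img'][150:230,240:340],(750,600),interpolation=cv2.INTER_CUBIC)[:,:,::-1])
E
```

```text
t 19.6 p [0.6382 0.0545 0.323 ] yawY -73.9 tilt 0.15 F [ 0.3  0.  -1.1] w 0.0140 ff 60.1 q [-0.57  0.64  0.76  1.39 -0.44  1.29 -1.08]
[0.58315944 0.03975784] 0.1582970384040949
L med -2.4 first/last third -2.8 -2.0 str 8 sd 3.0
R med 0.8 first/last third 0.8 0.8 str 5 sd 3.0
Li med 1.2 first/last third 2.0 0.8 str 7 sd 0.9
Ri med -3.6 first/last third -4.0 -2.0 str 2 sd 0.9
tipL med -1.2 first/last third -1.6 -1.2 str 10 sd 3.5
tipR med -2.4 first/last third 6.4 -2.8 str 5 sd 4.5
end med -2.4 first/last third 6.0 -2.4 str 0 sd 5.6
hL med 2.8 first/last third -0.4 2.8 str -0 sd 4.8
hR med 8.4 first/last third 6.8 -4.4 str 3 sd 5.9
```

Request:
jog_arm([
  [0,-0.24,0],
  [0,0,-0.6],
  [0,0,-0.6],
  [0,0,-0.6],
  [0,0,-0.6],
  [0,0,-0.5],
  [0,0,-0.5],
  [0,0,-0.4],
  [0,0,0],
  [0,0,0],
], yaw=[0,0,0,0,0,0,0,0,0,0], claw=[0,0,0,0,0,0,0,0,0,0], force=60)

```text
t: 20.65
ee_pos: [0.6378, 0.0523, 0.2836]
tcp_rot: [3.111, 0.439, 0.0]
force: [-0.4, -1.1, -1.6]
width: 0.0136
finger_force: 60.1
```

Request:
jog_arm([
  [0,0,-0.3],
  [0,0,-0.25],
  [0,0,-0.15],
  [0,0,0],
  [0,0,0],
  [0,0,0],
  [0,0,0],
  [0,0,1],
  [0,0,2.5],
  [0,0,3.5],
  [-2.4,-1.7,1],
  [-2.4,-1.8,0],
  [-2.5,-1.8,0],
  [-2.5,-1.8,0],
  [0,0,-2],
  [0,0,0],
  [0,0,0],
], yaw=[0,0,0,0,0,0,0,0,0,0,8.5,8.5,8.5,8.5,0,0,0], claw=[0,0,0,4.5,4.5,4.5,4.5,4.5,4.5,4.5,4.5,4.5,4.5,4.5,4.5,4.5,4.5], force=40)

```text
t: 22.35
ee_pos: [0.54, -0.0183, 0.3371]
tcp_rot: [-2.846, -1.329, -0.001]
force: [-0.6, 0.1, -0.0]
width: 0.0448
finger_force: 0.0
```

```bash
python3 - <<'E'
from h import *
s=st(); c=cam('top'); np.savez('t9',**c); d=cam('side'); np.savez('s9',**d)
a=c['img'][120:270,220:420]; b=d['img'][190:340,240:440]
cv2.imwrite('pics/c10.png',np.hstack([cv2.resize(a,(400,300),interpolation=cv2.INTER_CUBIC),cv2.resize(b,(400,300),interpolation=cv2.INTER_CUBIC)])[:,:,::-1])
E
```

```text
t 22.4 p [ 0.54   -0.0183  0.3371] yawY -39.9 tilt 0.03 F [-0.6  0.1 -0. ] w 0.0448 ff 0.0 q [-0.51  0.39  0.69  1.66 -0.27  1.18 -0.46]
```

View pics/c10.png

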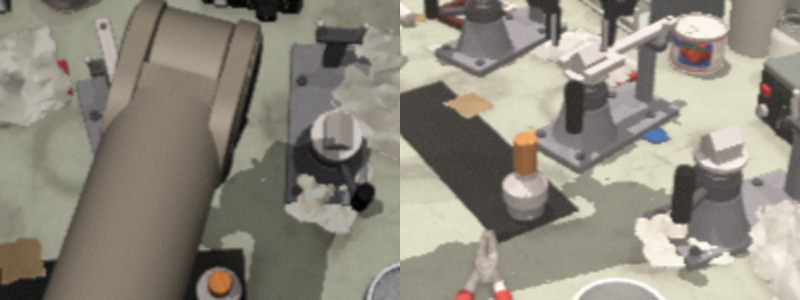

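The side crop shows the spanner seated on jack B with its handle between the rest pins, and the open fingers above the pin at (574,85).

Request:
jog_arm([
  [0,0,-2.5],
  [0,0,-2.5],
  [0,0,-1.8],
  [0,0,-1.2],
  [0,0,0],
  [0,0,0],
  [0,0,0],
  [0,0,0],
], yaw=[0,0,0,0,0,0,0,0], claw=[4.5,4.5,4.5,4.5,4.5,2.6,2.6,2.6], force=20)

```text
t: 23.25
ee_pos: [0.5402, -0.0187, 0.2576]
tcp_rot: [2.846, 1.329, 0.003]
force: [-0.4, -0.3, -0.1]
width: 0.0258
finger_force: 0.1
```

Request:
jog_arm([
  [-0.3,0.4,0],
  [-0.35,0.35,0],
  [-0.32,0.37,0],
  [-0.29,0.39,0],
  [-0.27,0.41,0],
  [-0.24,0.43,0],
  [-0.21,0.44,0],
  [-0.17,0.46,0],
], yaw=[-4,-4,-4,-4,-4,-4,-4,-4], claw=[2.6,2.6,2.6,2.6,2.6,2.6,2.6,2.6])

```text
t: 24.05
ee_pos: [0.519, 0.0121, 0.2576]
tcp_rot: [3.1, 0.486, 0.005]
force: [2.1, -4.2, -1.9]
width: 0.0258
finger_force: 1.8
```

```bash
python3 - <<'E'
from h import *
s=st(); p=np.array(s['ee_pos'])[:2]-np.array([.5842,.0360]); print(np.degrees(np.arctan2(p[1],p[0]))%360,np.hypot(*p))
E
```

```text
t 24.1 p [0.519  0.0121 0.2576] yawY -72.2 tilt 0.28 F [ 2.1 -4.2 -1.9] w 0.0258 ff 1.8 q [-0.65  0.47  0.79  1.82 -0.39  1.   -0.96]
200.0919751192778 0.06947007177578482
```

Request:
jog_arm([
  [-0.14,0.47,0],
  [-0.11,0.48,0],
  [-0.08,0.48,0],
  [-0.04,0.49,0],
  [-0.01,0.49,0],
  [0.03,0.49,0],
  [0.06,0.48,0],
  [0.09,0.48,0],
], yaw=[-4,-4,-4,-4,-4,-4,-4,-4], claw=[2.6,2.6,2.6,2.6,2.6,2.6,2.6,2.6])

```text
t: 24.85
ee_pos: [0.5161, 0.0503, 0.2575]
tcp_rot: [3.115, -0.389, 0.001]
force: [-0.9, -3.3, 1.7]
width: 0.0257
finger_force: 2.0
```

Request:
jog_arm([
  [0.06,0.24,0],
  [0.07,0.23,0],
  [0.08,0.23,0],
  [0,0,0],
], yaw=[-2,-2,-2,0], claw=[2.6,2.6,2.6,2.6])

```text
t: 25.25
ee_pos: [0.5181, 0.0581, 0.2573]
tcp_rot: [3.092, -0.545, 0.0]
force: [-2.7, -3.3, 3.5]
width: 0.0259
finger_force: 1.9
```

Request:
jog_arm([
  [0.08,0.23,0],
  [0,0,0],
], yaw=[-2,0], claw=[2.6,2.6])

```text
t: 25.45
ee_pos: [0.519, 0.0608, 0.2571]
tcp_rot: [3.083, -0.598, 0.0]
force: [-2.8, -3.0, 2.4]
width: 0.0259
finger_force: 1.9
```

Request:
jog_arm([
  [0.09,0.23,0],
  [0,0,0],
], yaw=[-2,0], claw=[2.6,2.6])

```text
t: 25.65
ee_pos: [0.5201, 0.0635, 0.2569]
tcp_rot: [3.073, -0.65, 0.001]
force: [-1.2, -2.5, 3.3]
width: 0.0265
finger_force: 1.7
```

Request:
jog_arm([
  [0.1,0.22,0],
  [0.11,0.22,0],
  [0,0,0],
], yaw=[-2,-2,0], claw=[2.6,2.6,2.6])

```text
t: 25.95
ee_pos: [0.5222, 0.0683, 0.2568]
tcp_rot: [3.049, -0.756, 0.001]
force: [-1.4, -2.4, 1.8]
width: 0.0261
finger_force: 1.4
```

Request:
jog_arm([
  [0.11,0.21,0],
  [0,0,0],
], yaw=[-2,0], claw=[2.6,2.6])

```text
t: 26.15
ee_pos: [0.5233, 0.0704, 0.2567]
tcp_rot: [3.035, -0.809, 0.001]
force: [-1.3, -2.6, 2.1]
width: 0.0258
finger_force: 1.5
```

Request:
jog_arm([
  [0.12,0.21,0],
  [0,0,0],
], yaw=[-2,0], claw=[2.6,2.6])

```text
t: 26.35
ee_pos: [0.5244, 0.0722, 0.2567]
tcp_rot: [3.02, -0.862, 0.0]
force: [-2.6, -4.6, 2.6]
width: 0.0256
finger_force: 2.0
```

Starting to come up; push a little further.

Request:
jog_arm([
  [0.12,0.2,0],
  [0,0,0],
], yaw=[-2,0], claw=[2.6,2.6])

```text
t: 26.55
ee_pos: [0.5252, 0.0728, 0.2566]
tcp_rot: [3.002, -0.916, -0.0]
force: [-2.9, -6.9, 3.4]
width: 0.0263
finger_force: 3.2
```

Request:
jog_arm([
  [0.06,0.1,0],
  [0,0,0],
], yaw=[-1,0], claw=[2.6,2.6])

```text
t: 26.75
ee_pos: [0.5255, 0.0729, 0.2566]
tcp_rot: [2.992, -0.943, -0.001]
force: [-3.7, -7.3, 4.1]
width: 0.0261
finger_force: 4.0
```

Request:
jog_arm([
  [0,0,0],
  [0,0,0],
  [0,0,0],
  [0,0,1.5],
  [0,0,3],
  [0,0,4],
  [0,0,4],
  [0,-2,1],
  [0,-3,0],
  [0,-3,0],
  [0,-3,0],
  [0,-3,0],
  [0,-3,0],
  [0,-3,0],
  [0,-3,0],
  [0,0,0],
  [0,0,0],
  [0,0,0],
], yaw=[0,0,0,0,0,0,0,4,6.5,6.5,6.5,6.5,6.5,6.5,6.5,0,0,0], claw=[4.5,4.5,4.5,4.5,4.5,4.5,4.5,4.5,4.5,4.5,4.5,4.5,4.5,4.5,4.5,4.5,4.5,4.5])

```text
t: 28.55
ee_pos: [0.5266, -0.1531, 0.392]
tcp_rot: [-3.115, -0.4, -0.001]
force: [-0.3, 0.1, 0.5]
width: 0.0448
finger_force: 0.0
```

```bash
python3 - <<'E'
from h import *
s=st(); c=cam('top'); np.savez('t10',**c); d=cam('side'); np.savez('s10',**d); z=.112
o=np.array([.5842,.0358]); yaw=np.radians(11)
for _ in range(3):
    g,y,n,sd=handle(c,o,yaw,z); print(g,y,n,sd); yaw=np.radians(y); o=g-.057*np.array([np.cos(yaw),np.sin(yaw)])
print(o); jaws(c,o,yaw,z); print('rimA',rim(c,(.5709,.2886)),'C',rim(c,(.6156,-.17)))
E
```

```text
t 28.6 p [ 0.5266 -0.1531  0.392 ] yawY -75.4 tilt 0.08 F [-0.3  0.1  0.5] w 0.0448 ff 0.0 q [-0.4   0.42  0.91  1.56 -0.34  1.33 -0.76]
[0.63989319 0.04801143] 12.058863208796522 19 0.5051087567152902
[0.63989167 0.04801854] 11.94387928821569 22 0.39262580133549935
[0.63988894 0.04803147] 11.897672299457376 19 0.3267342238609166
[0.58411345 0.0362801 ]
L med -1.2 first/last third -0.4 -1.2 str 8 sd 0.6
R med -0.0 first/last third -0.0 -0.8 str 11 sd 0.6
Li med -0.4 first/last third -0.0 -0.8 str 7 sd 0.6
Ri med -1.6 first/last third -1.6 -2.0 str 7 sd 0.6
tipL med 0.8 first/last third 1.2 0.4 str 13 sd 0.4
tipR med 0.4 first/last third 0.4 1.6 str 13 sd 0.6
end med -2.8 first/last third -2.8 -2.4 str 3 sd 0.5
hL med -2.0 first/last third -2.0 -10.0 str 4 sd 3.6
hR med -2.0 first/last third -2.0 -10.0 str 4 sd 3.2
rimA (array([0.57083679, 0.28874822]), np.int64(90), np.float64(0.43354286125559144)) C (array([ 0.6156, -0.17  ]), np.int64(0), np.float64(nan))
  return _methods._mean(a, axis=axis, dtype=dtype,
  ret = ret.dtype.type(ret / rcount)
```

Request:
jog_arm([
  [1.4,2.5,0],
  [1.4,2.5,0],
  [1.4,2.5,0],
  [1.4,2.5,0],
  [1.4,2.5,0],
  [1.4,2.5,0],
  [1.4,2.5,0],
  [1.42,2.69,0],
  [0,0,-3],
  [0,0,-4],
  [0,0,-2],
  [0,0,0],
  [0,0,0],
  [0,0,0],
], yaw=[-2.6,0,0,0,0,0,0,0,0,0,0,0,0,0], claw=[4,4,4,4,4,4,4,4,4,4,4,4,4,4])

```text
t: 30.05
ee_pos: [0.6391, 0.0477, 0.3037]
tcp_rot: [3.124, 0.328, 0.006]
force: [1.0, -0.7, 0.9]
width: 0.0401
finger_force: 0.0
```

Request:
jog_arm([
  [0,0.08,-1],
  [0,0,-1],
  [0,0,-0.7],
  [0,0,0],
  [0,0,0],
  [0,0,0],
  [0,0,0],
  [0,0,0],
  [0,0,0],
], yaw=[0,0,0,0,0,0,0,0,0], claw=[4,4,4,4,2.5,1.5,0,0,0], force=40)

```text
t: 30.95
ee_pos: [0.6385, 0.0484, 0.2749]
tcp_rot: [-3.124, -0.327, -0.001]
force: [-0.3, 0.4, 0.7]
width: 0.0145
finger_force: 40.7
```

Request:
jog_arm([
  [0,0,0.5],
  [0,0,1],
  [0,0,2],
  [0,0,3],
  [0,0,3],
  [0,0,2.5],
  [0,0,0],
  [0,0,0],
  [0,0,0],
], yaw=[0,0,0,0,0,0,0,0,0], claw=[0,0,0,0,0,0,0,0,0], force=60)

```text
t: 31.85
ee_pos: [0.6379, 0.0485, 0.3929]
tcp_rot: [-3.124, -0.327, 0.005]
force: [-0.2, 0.4, -2.1]
width: 0.0142
finger_force: 60.0
```

```bash
python3 - <<'E'
from h import *
s=st(); c=cam('top'); np.savez('t11',**c); d=cam('side'); np.savez('s11',**d)
p=np.array(s['ee_pos']); yaw=np.radians(12); o=p[:2]-.057*np.array([np.cos(yaw),np.sin(yaw)]); z=p[2]-.1749+.012
print(o,z); jaws(c,o,yaw,z); print('C',rim(c,(.6156,-.17)))
for n in 'abc':print(rim(d,dict(a=(.573,.289),b=(.5850,.0365),c=(.6165,-.1695))[n]))
E
```

```text
t 31.9 p [0.6379 0.0485 0.3929] yawY -78.1 tilt 0.18 F [-0.2  0.4 -2.1] w 0.0142 ff 60.0 q [-0.59  0.61  0.84  1.28 -0.45  1.45 -1.15]
[0.58215132 0.03664643] 0.23003781863753842
L med -1.2 first/last third -1.2 -1.2 str 8 sd 0.5
R med -0.4 first/last third -0.4 -7.2 str 5 sd 4.8
Li med -0.0 first/last third -0.4 -0.0 str 7 sd 1.6
Ri med -1.2 first/last third 2.0 -0.8 str 4 sd 1.8
tipL med -1.2 first/last third -1.6 -0.8 str 10 sd 0.4
tipR med -2.0 first/last third -1.2 -2.0 str 5 sd 0.4
end med 6.8 first/last third -1.2 0.4 str 0 sd 4.7
hL med -0.4 first/last third 2.0 -10.0 str -0 sd 7.4
hR med 5.6 first/last third 3.2 9.6 str 6 sd 2.5
C (array([ 0.61568491, -0.16994597]), np.int64(82), np.float64(0.44662934337005683))
(array([0.57375083, 0.29072363]), np.int64(67), np.float64(1.1204575078956163))
(array([0.58620897, 0.03727651]), np.int64(54), np.float64(1.2864032893054167))
(array([ 0.61647191, -0.16926452]), np.int64(64), np.float64(0.7676898779099532))
```

Request:
jog_arm([
  [0.34,-1.2,0],
  [0.34,-2.3,0],
  [0.34,-2.3,0],
  [0.34,-2.3,0],
  [0.34,-2.3,0],
  [0.34,-2.3,0],
  [0.34,-2.3,0],
  [0.34,-2.3,0],
  [0.34,-2.3,0],
  [0.36,-2.3,0],
  [0,0,-2.5],
  [0,0,-2.5],
  [0,0,-1.5],
  [0,0,-0.8],
  [0,0,0],
  [0,0,0],
  [0,0,0],
  [0,0,0],
], yaw=[-1.34,-1.34,-1.34,-1.34,-1.34,-1.34,-1.34,-1.34,-1.34,-1.34,0,0,0,0,0,0,0,0], claw=[0,0,0,0,0,0,0,0,0,0,0,0,0,0,0,0,0,0], force=60)

```text
t: 33.75
ee_pos: [0.6729, -0.1709, 0.323]
tcp_rot: [3.141, -0.039, 0.003]
force: [0.6, 0.6, -2.2]
width: 0.0143
finger_force: 60.0
```

```bash
python3 - <<'E'
from h import *
s=st(); c=cam('top'); np.savez('t12',**c)
p=np.array(s['ee_pos']); yaw=np.radians(-1.5); o=p[:2]-.057*np.array([np.cos(yaw),np.sin(yaw)]); z=p[2]-.1749+.012
print(o,z); jaws(c,o,yaw,z)
cv2.imwrite('pics/c11.png',cv2.resize(c['img'][140:220,340:440],(750,600),interpolation=cv2.INTER_CUBIC)[:,:,::-1])
E
```

```text
t 33.8 p [ 0.6729 -0.1709  0.323 ] yawY -91.4 tilt 0.13 F [ 0.6  0.6 -2.2] w 0.0143 ff 60.0 q [-0.21  0.78  0.85  1.2  -0.56  1.39 -1.02]
[ 0.61587208 -0.16942065] 0.16006225156988502
L med 1.2 first/last third -0.8 7.2 str 3 sd 6.8
R med -2.4 first/last third -2.0 -2.8 str 1 sd 3.9
Li med 0.4 first/last third 0.8 -4.0 str 2 sd 3.8
Ri med -2.8 first/last third -2.8 -2.4 str 5 sd 2.9
tipL med -2.0 first/last third -2.0 -3.2 str 3 sd 3.0
tipR med -2.0 first/last third -2.0 -2.0 str 6 sd 3.9
end med 3.2 first/last third 3.2 2.8 str 0 sd 6.7
hL med 6.0 first/last third 6.0 7.6 str 0 sd 3.4
hR med 0.8 first/last third 0.4 0.8 str 0 sd 6.2
```

View pics/c11.png

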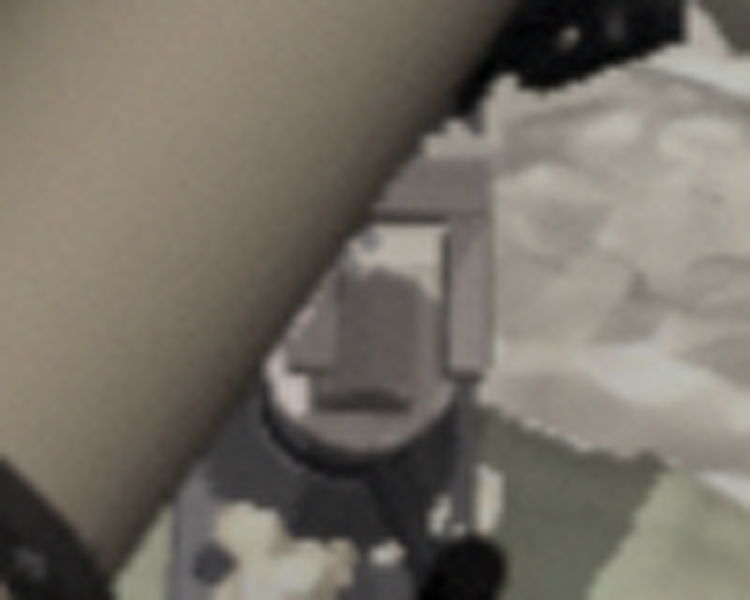

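The crop shows the prongs' inner edges near crop x=338 and 448, tips near row 375, and the head between them.

```bash
python3 - <<'E'
from h import *
c=dict(np.load('t12.npz')); f=lambda x,y:(340+(x+.5)/7.5-.5,140+(y+.5)/7.5-.5)
for p in ((338,345),(448,345),(492,345),(470,375)): print(p,ray(c,f(*p),.160)[:2].round(4))
E
```

```text
(338, 345) [ 0.6017 -0.1564]
(448, 345) [ 0.6023 -0.1854]
(492, 345) [ 0.6025 -0.1971]
(470, 375) [ 0.5942 -0.1912]
```

Request:
jog_arm([
  [-0.06,0.06,0],
  [0,0,-0.6],
  [0,0,-0.6],
  [0,0,-0.6],
  [0,0,-0.6],
  [0,0,-0.5],
  [0,0,-0.5],
  [0,0,-0.3],
  [0,0,-0.2],
  [0,0,0],
  [0,0,0],
], yaw=[0,0,0,0,0,0,0,0,0,0,0], claw=[0,0,0,0,0,0,0,0,0,0,0], force=60)

```text
t: 34.9
ee_pos: [0.6721, -0.1702, 0.2828]
tcp_rot: [3.141, -0.04, 0.001]
force: [-0.1, -0.4, -1.6]
width: 0.0141
finger_force: 60.0
```

Request:
jog_arm([
  [0,0,-0.3],
  [0,0,-0.25],
  [0,0,-0.2],
  [0,0,0],
  [0,0,0],
  [0,0,0],
  [0,0,0],
  [0,0,1],
  [0,0,2.5],
  [0,0,3.5],
  [-2.4,-0.5,1],
  [-2.4,-0.5,0],
  [-2.4,-0.5,0],
  [-2.4,-0.5,0],
  [-2.5,-0.5,-2],
  [0,0,0],
  [0,0,0],
  [0,0,0],
], yaw=[0,0,0,0,0,0,0,0,0,0,4.6,4.6,4.6,4.6,4.6,0,0,0], claw=[0,0,0,4.5,4.5,4.5,4.5,4.5,4.5,4.5,4.5,4.5,4.5,4.5,4.5,4.5,4.5,4.5], force=40)

```text
t: 36.7
ee_pos: [0.5524, -0.1948, 0.3363]
tcp_rot: [3.085, 0.588, 0.004]
force: [1.0, 0.3, -0.4]
width: 0.045
finger_force: 0.0
```

```bash
python3 - <<'E'
from h import *
s=st(); d=cam('side'); np.savez('s13',**d)
z=.112; o=np.array([.6165,-.1693]); yaw=np.radians(-1.5)
for _ in range(3):
    g,y,n,sd=handle(d,o,yaw,z); print(g,y,n,sd); yaw=np.radians(y); o=g-.057*np.array([np.cos(yaw),np.sin(yaw)])
p=(.5505,-.1957); print(proj(d,(*p,.12)),sidepin(d,p))
cv2.imwrite('pics/c12.png',cv2.resize(d['img'][200:350,320:520],(800,600),interpolation=cv2.INTER_CUBIC)[:,:,::-1])
E
```

```text
t 36.7 p [ 0.5524 -0.1948  0.3363] yawY -68.4 tilt 0.17 F [ 1.   0.3 -0.4] w 0.0450 ff 0.0 q [-0.25  0.53  0.83  1.54 -0.4   1.25 -0.55]
[ 0.67347587 -0.17096753] -1.0149948517130436 22 0.7874266305979434
[ 0.67347617 -0.17095051] -1.0274749487020025 23 0.7878759767756862
[ 0.67347649 -0.17093319] -1.092549713192055 23 0.7688489353524488
[381.2927255  274.72256845] (array([ 0.5495, -0.1993]), (np.float64(382.0), np.int64(274)), np.float64(9.0))
```

View pics/c12.png

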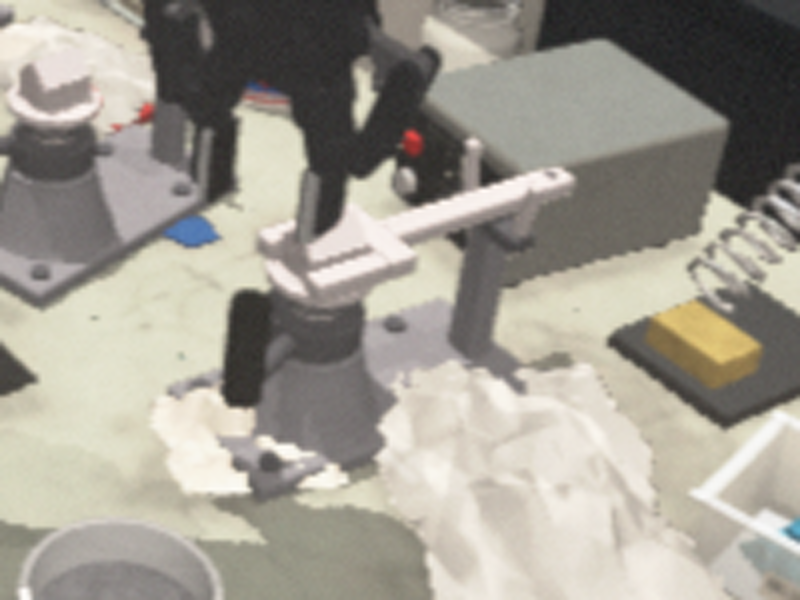

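The spanner is seated on jack C with its handle between the rest pins. The pin top at crop (250,295) lies between the fingers. I'll descend with a small correction.

Request:
jog_arm([
  [-0.2,-0.3,-1],
  [0,0,-2.5],
  [0,0,-2.2],
  [0,0,-1.4],
  [0,0,-0.8],
  [0,0,0],
  [0,0,0],
  [0,0,0],
  [0,0,0],
], yaw=[0,0,0,0,0,0,0,0,0], claw=[4.5,4.5,4.5,4.5,4.5,4.5,2.6,2.6,2.6], force=20)

```text
t: 37.65
ee_pos: [0.5494, -0.1984, 0.2571]
tcp_rot: [3.085, 0.587, 0.003]
force: [0.0, -0.0, -0.8]
width: 0.026
finger_force: 0.0
```

```bash
python3 - <<'E'
from h import *
s=st(); ax=np.array([.6158,-.1698]); p=np.array(s['ee_pos'])[:2]; v=p-ax; th0=np.degrees(np.arctan2(v[1],v[0]))%360; print('th0',th0,np.hypot(*v))
prev=p
for k in range(1,22):
    t=np.radians(th0-4*k); q=ax+.070*np.array([np.cos(t),np.sin(t)]); print(k,round(th0-4*k),((q-prev)*100).round(2).tolist()); prev=q
E
```

```text
t 37.6 p [ 0.5494 -0.1984  0.2571] yawY -68.5 tilt 0.11 F [ 0.  -0.  -0.8] w 0.0260 ff 0.0 q [-0.21  0.6   0.78  1.64 -0.47  1.09 -0.49]
th0 203.29638984758722 0.07233398136714898
1 199 [0.04, 0.55]
2 195 [-0.15, 0.47]
3 191 [-0.11, 0.48]
4 187 [-0.08, 0.48]
5 183 [-0.05, 0.49]
6 179 [-0.01, 0.49]
7 175 [0.02, 0.49]
8 171 [0.06, 0.49]
9 167 [0.09, 0.48]
10 163 [0.12, 0.47]
11 159 [0.16, 0.46]
12 155 [0.19, 0.45]
13 151 [0.22, 0.44]
14 147 [0.25, 0.42]
15 143 [0.28, 0.4]
16 139 [0.31, 0.38]
17 135 [0.33, 0.36]
18 131 [0.36, 0.34]
19 127 [0.38, 0.31]
20 123 [0.4, 0.28]
21 119 [0.42, 0.25]
```

Request:
jog_arm([
  [-0.05,0.52,0],
  [-0.1,0.48,0],
  [-0.11,0.48,0],
  [-0.08,0.48,0],
  [-0.05,0.49,0],
  [-0.01,0.49,0],
  [0.02,0.49,0],
  [0.06,0.49,0],
], yaw=[-4,-4,-4,-4,-4,-4,-4,-4], claw=[2.6,2.6,2.6,2.6,2.6,2.6,2.6,2.6])

```text
t: 38.45
ee_pos: [0.5453, -0.161, 0.257]
tcp_rot: [3.124, -0.293, 0.002]
force: [-1.2, -3.9, -0.0]
width: 0.0261
finger_force: 1.9
```

Request:
jog_arm([
  [0.09,0.48,0],
  [0.12,0.47,0],
  [0.16,0.46,0],
  [0.19,0.45,0],
  [0.22,0.44,0],
], yaw=[-4,-4,-4,-4,-4], claw=[2.6,2.6,2.6,2.6,2.6])

```text
t: 38.95
ee_pos: [0.5524, -0.138, 0.2569]
tcp_rot: [3.026, -0.832, -0.001]
force: [-4.1, -2.8, 2.0]
width: 0.0262
finger_force: 2.1
```

Request:
jog_arm([
  [0.12,0.21,0],
  [0.12,0.21,0],
  [0.13,0.2,0],
  [0,0,0],
], yaw=[-2,-2,-2,0], claw=[2.6,2.6,2.6,2.6])

```text
t: 39.35
ee_pos: [0.5564, -0.1309, 0.2567]
tcp_rot: [2.981, -0.983, -0.002]
force: [-3.4, -2.1, 1.1]
width: 0.026
finger_force: 2.0
```

Request:
jog_arm([
  [0.13,0.2,0],
  [0.14,0.2,0],
  [0,0,0],
], yaw=[-2,-2,0], claw=[2.6,2.6,2.6])

```text
t: 39.65
ee_pos: [0.5595, -0.1264, 0.2565]
tcp_rot: [2.947, -1.085, -0.001]
force: [-2.8, -2.7, 1.4]
width: 0.0259
finger_force: 1.8
```

Request:
jog_arm([
  [0.15,0.19,0],
  [0,0,0],
], yaw=[-2,0], claw=[2.6,2.6])

```text
t: 39.85
ee_pos: [0.5612, -0.1242, 0.2563]
tcp_rot: [2.928, -1.136, -0.0]
force: [-2.9, -2.8, 3.2]
width: 0.0261
finger_force: 1.8
```

Request:
jog_arm([
  [0.16,0.19,0],
  [0,0,0],
], yaw=[-2,0], claw=[2.6,2.6])

```text
t: 40.05
ee_pos: [0.563, -0.1221, 0.2562]
tcp_rot: [2.909, -1.186, -0.0]
force: [-3.5, -1.1, 3.1]
width: 0.0259
finger_force: 1.7
```

Request:
jog_arm([
  [0.16,0.18,0],
  [0,0,0],
], yaw=[-2,0], claw=[2.6,2.6])

```text
t: 40.25
ee_pos: [0.5647, -0.1202, 0.2562]
tcp_rot: [2.888, -1.237, 0.0]
force: [-2.5, -1.6, 1.1]
width: 0.0259
finger_force: 1.6
```

Request:
jog_arm([
  [0.17,0.17,0],
  [0,0,0],
], yaw=[-2,0], claw=[2.6,2.6])

```text
t: 40.45
ee_pos: [0.5665, -0.1184, 0.2561]
tcp_rot: [-2.866, 1.287, -0.0]
force: [-2.6, -1.6, 2.0]
width: 0.0262
finger_force: 1.5
```

Request:
jog_arm([
  [0.17,0.17,0],
  [0,0,0],
], yaw=[-2,0], claw=[2.6,2.6])

```text
t: 40.65
ee_pos: [0.5683, -0.1167, 0.2561]
tcp_rot: [-2.843, 1.336, -0.001]
force: [-2.3, -1.5, 1.7]
width: 0.0261
finger_force: 1.4
```

Request:
jog_arm([
  [0.18,0.17,0],
  [0,0,0],
], yaw=[-2,0], claw=[2.6,2.6])

```text
t: 40.85
ee_pos: [0.5696, -0.1156, 0.2561]
tcp_rot: [2.818, -1.386, 0.0]
force: [-3.3, -3.2, 1.2]
width: 0.026
finger_force: 2.2
```

Request:
jog_arm([
  [0.18,0.16,0],
  [0,0,0],
], yaw=[-2,0], claw=[2.6,2.6])

```text
t: 41.05
ee_pos: [0.5705, -0.1153, 0.2561]
tcp_rot: [2.79, -1.436, -0.001]
force: [-5.5, -4.9, 1.1]
width: 0.0263
finger_force: 3.5
```

Request:
jog_arm([
  [0.12,0.1,0],
  [0,0,0],
], yaw=[-1,0], claw=[2.6,2.6])

```text
t: 41.25
ee_pos: [0.571, -0.1152, 0.256]
tcp_rot: [2.775, -1.461, -0.002]
force: [-7.1, -6.4, 3.0]
width: 0.0262
finger_force: 4.4
```

Request:
jog_arm([
  [0,0,0],
  [0,0,0],
  [0,0,0],
  [0,0,1.5],
  [0,0,3],
  [0,0,4],
  [0,0,4],
  [-0.5,-3,1],
  [-0.5,-3,0],
  [-0.5,-3,0],
  [-0.5,-3,0],
  [-0.5,-3,0],
  [-0.5,-3,0],
  [-0.5,-3,0],
  [0,0,0],
  [0,0,0],
  [0,0,0],
], yaw=[0,0,0,0,0,0,0,7,7,7,7,7,7,7,0,0,0], claw=[4.5,4.5,4.5,4.5,4.5,4.5,4.5,4.5,4.5,4.5,4.5,4.5,4.5,4.5,4.5,4.5,4.5])

```text
t: 42.95
ee_pos: [0.5388, -0.3211, 0.3916]
tcp_rot: [-3.136, 0.174, -0.002]
force: [-0.5, 0.6, -0.1]
width: 0.0448
finger_force: 0.0
```

```bash
python3 - <<'E'
from h import *
s=st(); c=cam('top','t14.png'); np.savez('t14',**c); z=.112
o=np.array([.6156,-.1699]); yaw=np.radians(-5)
for _ in range(3):
    g,y,n,sd=handle(c,o,yaw,z); print(g,y,n,sd); yaw=np.radians(y); o=g-.057*np.array([np.cos(yaw),np.sin(yaw)])
print(o); jaws(c,o,yaw,z)
for k,x in dict(a=(.5708,.2886),b=(.584,.0359)).items(): print(k,rim(c,x))
E
```

```text
t 43.0 p [ 0.5388 -0.3211  0.3916] yawY -96.4 tilt 0.09 F [-0.5  0.6 -0.1] w 0.0448 ff 0.0 q [-0.04  0.61  0.94  1.33 -0.49  1.44 -0.81]
[ 0.67234251 -0.17533179] -6.639759995081112 24 0.37457904300622535
[ 0.67233891 -0.1753627 ] -6.62968601197383 25 0.4465346915629635
[ 0.67232759 -0.17546011] -6.524916703349827 25 0.4243771907159952
[ 0.61569681 -0.16898289]
L med -1.2 first/last third -0.4 -1.6 str 8 sd 0.8
R med -0.4 first/last third -0.0 -0.4 str 5 sd 2.1
Li med -0.4 first/last third -0.8 -0.4 str 7 sd 0.9
Ri med -1.6 first/last third -1.6 -1.6 str 8 sd 0.5
tipL med -0.0 first/last third 0.8 -0.4 str 13 sd 0.7
tipR med 0.4 first/last third -0.0 0.4 str 14 sd 0.3
end med -1.2 first/last third -2.0 -1.6 str 12 sd 0.6
hL med -1.2 first/last third -1.2 -1.2 str 7 sd 2.2
hR med -1.2 first/last third -0.8 -1.2 str 8 sd 3.1
a (array([0.57093276, 0.28876323]), np.int64(90), np.float64(0.5112992269280421))
b (array([0.58422449, 0.0357173 ]), np.int64(90), np.float64(0.4104048597315113))
```

Request:
jog_arm([
  [1.66,1.82,0],
  [1.66,1.82,0],
  [1.66,1.82,0],
  [1.66,1.82,0],
  [1.66,1.82,0],
  [1.66,1.82,0],
  [1.66,1.82,0],
  [1.7,1.83,0],
  [0,0,-3],
  [0,0,-4],
  [0,0,-2],
  [0,0,0],
  [0,0,0],
  [0,0,0],
], yaw=[0,0,0,0,0,0,0,0,0,0,0,0,0,0], claw=[4,4,4,4,4,4,4,4,4,4,4,4,4,4])

```text
t: 44.4
ee_pos: [0.6718, -0.1765, 0.3034]
tcp_rot: [3.135, -0.175, 0.005]
force: [0.6, 0.4, -0.3]
width: 0.0399
finger_force: 0.0
```

Request:
jog_arm([
  [0,0.1,-1],
  [0,0,-1],
  [0,0,-0.7],
  [0,0,0],
  [0,0,0],
  [0,0,0],
  [0,0,0],
  [0,0,0],
  [0,0,0],
], yaw=[0,0,0,0,0,0,0,0,0], claw=[4,4,4,4,2.5,1.5,0,0,0], force=40)

```text
t: 45.3
ee_pos: [0.6712, -0.1752, 0.2744]
tcp_rot: [-3.136, 0.176, -0.0]
force: [-0.5, 1.8, 1.4]
width: 0.0148
finger_force: 40.7
```

Request:
jog_arm([
  [0,0,0.5],
  [0,0,1],
  [0,0,2],
  [0,0,3],
  [0,0,3],
  [0,0,2.5],
  [0,0,0],
  [0,0,0],
  [0,0,0],
], yaw=[0,0,0,0,0,0,0,0,0], claw=[0,0,0,0,0,0,0,0,0], force=60)

```text
t: 46.2
ee_pos: [0.6708, -0.1757, 0.3922]
tcp_rot: [-3.136, 0.178, 0.005]
force: [1.1, 1.1, -2.3]
width: 0.0142
finger_force: 60.1
```

```bash
python3 - <<'E'
from h import *
s=st(); c=cam('top'); np.savez('t15',**c)
print([ray(c,(u,v),.003)[:2].round(3).tolist() for u,v in ((130+(703+714)/2/3.33,140+422/3.33),)])
m=cv2.inRange(cv2.cvtColor(c['img'],cv2.COLOR_RGB2HSV),(5,140,120),(18,255,255))[240:290,300:350]
ys,xs=np.nonzero(m); print('orange',len(xs),xs.mean()+300,ys.mean()+240, ray(c,(xs.mean()+300,ys.mean()+240),.095))
E
```

```text
t 46.2 p [ 0.6708 -0.1757  0.3922] yawY -96.5 tilt 0.18 F [ 1.1  1.1 -2.3] w 0.0142 ff 60.1 q [-0.2   0.75  0.89  1.08 -0.56  1.54 -1.12]
[[0.46, -0.081]]
orange 7 333.7142857142857 262.85714285714283 [ 0.4549073 -0.0590887  0.095    ]
```

Request:
jog_arm([
  [-1.64,2.16,0],
  [-1.64,2.16,0],
  [-1.64,2.16,0],
  [-1.64,2.16,0],
  [-1.64,2.16,0],
  [-1.64,2.16,0],
  [-1.64,2.16,0],
  [-1.64,2.16,0],
  [-1.64,2.16,0],
  [-1.64,2.16,0],
  [-1.64,2.16,0],
  [-1.64,2.16,0],
  [-1.64,2.16,0],
  [-1.6,2.2,0],
  [0,0,-4],
  [0,0,-4],
  [0,0,-4],
  [0,0,0],
  [0,0,0],
  [0,0,0],
], yaw=[7.64,7.64,7.64,7.64,7.64,7.64,7.64,7.64,7.64,7.64,7.64,7.64,7.64,7.64,0,0,0,0,0,0], claw=[0,0,0,0,0,0,0,0,0,0,0,0,0,0,0,0,0,0,0,0], force=60)

```text
t: 48.25
ee_pos: [0.4431, 0.1272, 0.2759]
tcp_rot: [2.008, 2.414, 0.005]
force: [0.4, 0.2, -2.2]
width: 0.0141
finger_force: 60.0
```

Request:
jog_arm([
  [0,0,-3],
  [0,0,-3],
  [0,0,-2],
  [0,0,-0.8],
  [0,0,-0.5],
  [0,0,-0.3],
  [0,0,-0.15],
  [0,0,0],
  [0,0,0],
], yaw=[0,0,0,0,0,0,0,0,0], claw=[0,0,0,0,0,0,0,0,0])

```text
t: 49.15
ee_pos: [0.4425, 0.1272, 0.1773]
tcp_rot: [2.008, 2.415, 0.003]
force: [0.0, -0.8, -0.3]
width: 0.0142
finger_force: 60.3
```

Request:
jog_arm([
  [0,0,0],
  [0,0,0],
  [0,0,0],
  [0,0,0],
  [0,0,2],
  [0,0,4],
  [0,0,4],
  [-1,3,4],
  [-1,3,4],
  [-1,3,0],
  [-1,3,0],
  [0,0,0],
  [0,0,0],
], yaw=[0,0,0,0,0,0,0,0,0,0,0,0,0], claw=[4,4,4,4,4,4,4,4,5,5,5,5,5])

```text
t: 50.45
ee_pos: [0.4019, 0.2463, 0.3548]
tcp_rot: [2.006, 2.417, -0.001]
force: [0.2, -0.4, 0.5]
width: 0.0502
finger_force: 0.0
```

```bash
cat >> h.py <<'E'
def orange(c,z=.095):
    m=cv2.inRange(cv2.cvtColor(c['img'],cv2.COLOR_RGB2HSV),(5,150,100),(20,255,255))
    n,l,s,ce=cv2.connectedComponentsWithStats(m)
    return [(s[k,:5].tolist(),ce[k].round(1),ray(c,ce[k],z)[:2].round(4)) for k in range(1,n) if 25<s[k,4]<900]
def potc(c,g,z=.035,rad=.045): return rim(c,g,z,rad,.008)
E
python3 - <<'E'
from h import *
s=st(); c=cam('top','t16.png'); np.savez('t16',**c); d=cam('side','s16.png'); np.savez('s16',**d)
print('or',orange(c))
print('or side',orange(d))
print('pot',potc(c,(.4467,-.2542)),potc(d,(.4467,-.2542)))
P,ctr,wh,a=spanner(c,(198,250,300,297)); print('span',ctr,wh,a)
for k,x in dict(a=(.5708,.2886),b=(.584,.0359),c=(.6156,-.1699)).items(): print(k,rim(c,x),rim(d,x))
E
```

```text
t 50.5 p [0.4019 0.2463 0.3548] yawY 10.6 tilt 0.05 F [ 0.2 -0.4  0.5] w 0.0502 ff 0.0 q [-0.99  0.2   0.47  1.81 -0.1   1.16 -0.3 ]
or [([325, 256, 11, 11, 97], array([329.6, 260.9]), array([ 0.4587, -0.0507]))]
or side [([384, 215, 7, 6, 27], array([386.7, 217.2]), array([0.7215, 0.0135])), ([459, 442, 10, 9, 35], array([463.2, 445.5]), array([ 0.449 , -0.5138]))]
pot (array([ 0.44905178, -0.25389619]), np.int64(90), np.float64(0.35887531870267)) (array([ 0.45032233, -0.25230601]), np.int64(90), np.float64(0.46983444890087367))
span [0.47439227 0.06676779] (10.142829895019531, 25.752201080322266) 10.541938781738281
a (array([0.57080518, 0.28869268]), np.int64(90), np.float64(0.41003392743244393)) (array([0.57362673, 0.29053242]), np.int64(68), np.float64(1.2650633706206629))
b (array([0.58416082, 0.03564082]), np.int64(90), np.float64(0.4101256283881999)) (array([0.58619625, 0.03722522]), np.int64(62), np.float64(0.9951391385733394))
c (array([ 0.61567929, -0.1700825 ]), np.int64(81), np.float64(0.6240549538045828)) (array([ 0.61736998, -0.16850558]), np.int64(67), np.float64(0.89946573523908))
```

View pics/t16.png

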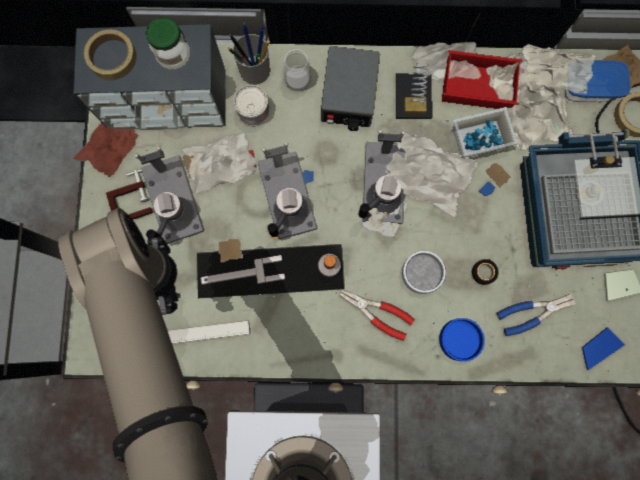

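All nuts' levers now point left of the robot-side (tight), the spanner lies flat on the mat around (240,272), dauber at (330,262), pot at (424,271) unchanged. Now the dauber.

Request:
jog_arm([
  [0.57,-2,0],
  [0.57,-3,0],
  [0.57,-3,0],
  [0.57,-3,0],
  [0.57,-3,0],
  [0.57,-3,0],
  [0.57,-3,0],
  [0.57,-3,0],
  [0.57,-3,0],
  [0.57,-3,0],
  [0,-0.7,0],
  [0,0,-3],
  [0,0,-3],
  [0,0,-1],
  [0,0,0],
  [0,0,0],
], yaw=[0,0,0,0,0,0,0,0,0,0,0,0,0,0,0,0], claw=[5,5,5,5,5,5,5,5,5,5,5,5,5,5,5,5])

```text
t: 52.15
ee_pos: [0.4597, -0.0513, 0.2859]
tcp_rot: [2.008, 2.414, 0.001]
force: [0.3, -0.2, 0.8]
width: 0.0501
finger_force: 0.0
```

Request:
jog_arm([
  [-0.1,0.05,-2],
  [0,0,-1.8],
  [0,0,-1.1],
  [0,0,0],
  [0,0,0],
  [0,0,0],
  [0,0,0],
  [0,0,0],
  [0,0,0],
  [0,0,0],
], yaw=[0,0,0,0,0,0,0,0,0,0], claw=[5,5,5,5,3.5,2.5,0,0,0,0], force=40)

```text
t: 53.15
ee_pos: [0.4592, -0.0508, 0.2372]
tcp_rot: [2.007, 2.414, 0.003]
force: [0.7, 0.2, 6.5]
width: 0.024
finger_force: 39.5
```

Request:
jog_arm([
  [0,0,1],
  [0,0,3],
  [0,0,3],
  [0,0,2],
  [0,0,0],
  [0,0,0],
], yaw=[0,0,0,0,0,0], claw=[0,0,0,0,0,0])

```text
t: 53.75
ee_pos: [0.4578, -0.0505, 0.3257]
tcp_rot: [-2.008, -2.415, 0.0]
force: [-0.2, 0.5, -2.1]
width: 0.0239
finger_force: 39.7
```

```bash
python3 - <<'E'
from h import *
s=st(); c=cam('top'); print('pot',potc(c,(.449,-.254)))
E
```

```text
t 53.8 p [ 0.4578 -0.0505  0.3257] yawY 10.5 tilt 0.06 F [-0.2  0.5 -2.1] w 0.0239 ff 39.7 q [-0.53  0.23  0.71  1.89 -0.17  1.09  0.43]
pot (array([ 0.44911407, -0.25379628]), np.int64(90), np.float64(0.37962927577371575))
```

Request:
jog_arm([
  [-0.1,-1.5,0],
  [-0.1,-2.5,0],
  [-0.1,-2.5,0],
  [-0.1,-2.5,0],
  [-0.1,-2.5,0],
  [-0.1,-2.5,0],
  [-0.1,-2.5,0],
  [-0.1,-2.5,0],
  [-0.1,-1.35,0],
  [0,0,-2],
  [0,0,-2],
  [0,0,-1.5],
  [0,0,-0.8],
  [0,0,0],
  [0,0,0],
  [0,0,0],
], yaw=[0,0,0,0,0,0,0,0,0,0,0,0,0,0,0,0], claw=[0,0,0,0,0,0,0,0,0,0,0,0,0,0,0,0])

```text
t: 55.4
ee_pos: [0.4496, -0.2544, 0.2637]
tcp_rot: [2.008, 2.414, 0.0]
force: [0.6, -0.2, 0.1]
width: 0.0238
finger_force: 39.7
```

```bash
python3 - <<'E'
from h import *
s=st(); c=cam('side'); print('pot',potc(c,(.4503,-.2523)))
E
```

```text
t 55.4 p [ 0.4496 -0.2544  0.2637] yawY 10.5 tilt 0.08 F [ 0.6 -0.2  0.1] w 0.0238 ff 39.7 q [-0.08  0.44  0.74  1.82 -0.35  1.01  0.98]
pot (array([ 0.45030333, -0.25236129]), np.int64(74), np.float64(0.6997480400282377))
```

Request:
jog_arm([
  [0,0,-0.8],
  [0,0,-0.6],
  [0,0,-0.3],
  [0,0,0],
  [0,0,0],
], yaw=[0,0,0,0,0], claw=[0,0,0,0,0])

```text
t: 55.95
ee_pos: [0.4492, -0.2541, 0.2459]
tcp_rot: [-2.009, -2.415, 0.0]
force: [1.9, -0.3, -2.1]
width: 0.0242
finger_force: 39.6
```

Request:
jog_arm([
  [0,0,-0.15],
  [0,0,0],
], yaw=[0,0], claw=[0,0])

```text
t: 56.15
ee_pos: [0.4494, -0.2544, 0.2452]
tcp_rot: [2.008, 2.415, 0.001]
force: [-0.5, 0.2, 4.3]
width: 0.0239
finger_force: 40.0
```

Request:
jog_arm([
  [0,0,-0.1],
  [0,0,0],
], yaw=[0,0], claw=[0,0])

```text
t: 56.35
ee_pos: [0.4494, -0.2545, 0.2452]
tcp_rot: [2.008, 2.415, 0.002]
force: [-2.5, 1.9, 11.0]
width: 0.0237
finger_force: 41.1
```

Request:
jog_arm([
  [0,0,0],
  [0,0,0],
  [0,0,1],
  [0,0,3],
  [0,0,4.5],
  [0,0,5],
  [0,0,4],
  [0,0,0.5],
  [0.7,3.2,0],
  [0.7,3.2,0],
  [0.7,3.2,0],
  [0.7,3.2,0],
  [0.7,3.2,0],
  [0.7,3.2,0],
  [0.7,3.2,0],
  [0.7,3.2,0],
  [0.7,3.2,0],
], yaw=[0,0,0,0,0,0,0,0,0,0,0,0,0,0,0,0,0], claw=[0,0,0,0,0,0,0,0,0,0,0,0,0,0,0,0,0])

```text
t: 58.05
ee_pos: [0.512, 0.0353, 0.4224]
tcp_rot: [-2.008, -2.414, 0.002]
force: [0.5, -0.5, -1.4]
width: 0.0237
finger_force: 39.8
```

Request:
jog_arm([
  [0.72,3.2,0],
  [0.72,3.2,0],
  [0.72,3.2,0],
  [0.72,3.2,0],
  [0.72,3.2,0],
  [0.72,3.2,0],
  [0.72,3.2,0],
  [0.8,3.15,0],
  [0,0,0],
  [0,0,0],
  [0,0,0],
], yaw=[0,0,0,0,0,0,0,0,0,0,0], claw=[0,0,0,0,0,0,0,0,0,0,0])

```text
t: 59.15
ee_pos: [0.5709, 0.2879, 0.4228]
tcp_rot: [2.011, 2.413, -0.003]
force: [0.2, 0.6, -1.8]
width: 0.0239
finger_force: 39.8
```

```bash
python3 - <<'E'
from h import *
st(); print('pot',potc(cam('top'),(.449,-.254)))
E
```

```text
t 59.1 p [0.5709 0.2879 0.4228] yawY 10.4 tilt 0.13 F [ 0.2  0.6 -1.8] w 0.0239 ff 39.8 q [-0.83  0.53  0.56  1.22 -0.27  1.47 -0.12]
pot (array([ 0.44902873, -0.2539207 ]), np.int64(90), np.float64(0.38600320684265343))
```

Descend onto screw A: contact expected at TCP z ≈ 0.363.

Request:
jog_arm([
  [0,0.08,-2],
  [0,0,-2],
  [0,0,-1],
  [0,0,-0.6],
  [0,0,-0.3],
  [0,0,0],
  [0,0,0],
], yaw=[0,0,0,0,0,0,0], claw=[0,0,0,0,0,0,0])

```text
t: 59.9
ee_pos: [0.571, 0.2901, 0.3655]
tcp_rot: [2.008, 2.415, 0.002]
force: [-0.0, 0.4, -1.6]
width: 0.0234
finger_force: 39.9
```

Request:
jog_arm([
  [0,0,-0.1],
  [0,0,0],
], yaw=[0,0], claw=[0,0])

```text
t: 60.1
ee_pos: [0.5708, 0.2902, 0.3639]
tcp_rot: [2.009, 2.415, 0.001]
force: [0.4, -0.4, -1.7]
width: 0.024
finger_force: 39.9
```

Request:
jog_arm([
  [0,-0.12,-0.1],
  [0,0,0],
], yaw=[0,0], claw=[0,0])

```text
t: 60.3
ee_pos: [0.5708, 0.2893, 0.3631]
tcp_rot: [-2.008, -2.416, -0.002]
force: [0.1, 1.0, 0.8]
width: 0.024
finger_force: 40.1
```

Request:
jog_arm([
  [0,0,-0.1],
  [0,0,0],
], yaw=[0,0], claw=[0,0])

```text
t: 60.5
ee_pos: [0.5708, 0.2892, 0.3629]
tcp_rot: [2.008, 2.416, 0.003]
force: [-1.2, 0.8, 5.3]
width: 0.0238
finger_force: 40.6
```

Request:
jog_arm([
  [0,0,-0.04],
  [0,0,0],
  [0,0,0],
  [0,0,1],
  [0,0,2.5],
  [0,0,2.5],
  [0.16,-2,0],
  [0.16,-3,0],
  [0.16,-3.2,0],
  [0.16,-3.2,0],
  [0.16,-3.2,0],
  [0.16,-3.2,0],
  [0.16,-3.2,0],
  [0.18,-4.3,0],
  [0,0,-2],
  [0,0,-1],
  [0,0,0],
  [0,0,0],
  [0,0,0],
], yaw=[0,0,0,0,0,0,0,0,0,0,0,0,0,0,0,0,0,0,0], claw=[0,0,0,0,0,0,0,0,0,0,0,0,0,0,0,0,0,0,0])

```text
t: 62.4
ee_pos: [0.5839, 0.0371, 0.3915]
tcp_rot: [2.006, 2.417, 0.001]
force: [0.6, -0.3, -2.3]
width: 0.0237
finger_force: 39.9
```

Request:
jog_arm([
  [0,-0.08,-1],
  [0,0,-1],
  [0,0,-0.6],
  [0,0,-0.2],
  [0,0,0],
  [0,0,0],
], yaw=[0,0,0,0,0,0], claw=[0,0,0,0,0,0])

```text
t: 63.0
ee_pos: [0.5837, 0.0352, 0.3631]
tcp_rot: [2.009, 2.415, 0.0]
force: [-1.5, -0.4, 0.4]
width: 0.0241
finger_force: 39.9
```

Request:
jog_arm([
  [0,0,-0.1],
  [0,0,0],
], yaw=[0,0], claw=[0,0])

```text
t: 63.2
ee_pos: [0.5837, 0.0351, 0.3629]
tcp_rot: [2.009, 2.415, 0.001]
force: [-1.9, 0.8, 4.4]
width: 0.024
finger_force: 40.5
```

Request:
jog_arm([
  [0,0,-0.05],
  [0,0,0],
  [0,0,0],
  [0,0,1],
  [0,0,2.5],
  [0,0,2.5],
  [0.45,-2,0],
  [0.45,-3,0],
  [0.45,-3,0],
  [0.45,-3.1,0],
  [0.45,-3.1,0],
  [0.45,-3.1,0],
  [0.45,-3.2,0],
  [0,0,-2],
  [0,0,-1],
  [0,0,0],
  [0,0,0],
  [0,0,0],
], yaw=[0,0,0,0,0,0,0,0,0,0,0,0,0,0,0,0,0,0], claw=[0,0,0,0,0,0,0,0,0,0,0,0,0,0,0,0,0,0])

```text
t: 65.0
ee_pos: [0.6157, -0.1687, 0.3925]
tcp_rot: [2.005, 2.417, 0.002]
force: [-0.4, -0.6, -2.2]
width: 0.0239
finger_force: 39.9
```

Request:
jog_arm([
  [0,-0.08,-1],
  [0,0,-1],
  [0,0,-0.6],
  [0,0,-0.25],
  [0,0,0],
  [0,0,0],
], yaw=[0,0,0,0,0,0], claw=[0,0,0,0,0,0])

```text
t: 65.6
ee_pos: [0.6152, -0.1706, 0.3632]
tcp_rot: [-2.009, -2.415, -0.0]
force: [-0.7, 0.1, -0.9]
width: 0.0241
finger_force: 40.0
```

Request:
jog_arm([
  [0,0,-0.1],
  [0,0,0],
], yaw=[0,0], claw=[0,0])

```text
t: 65.8
ee_pos: [0.6151, -0.1708, 0.363]
tcp_rot: [2.009, 2.415, 0.0]
force: [-1.3, -0.2, 3.8]
width: 0.0239
finger_force: 40.5
```

Request:
jog_arm([
  [0,0,-0.06],
  [0,0,0],
  [0,0,0],
  [0,0,1],
  [0,0,2.5],
  [0,0,1.5],
  [-1.9,1.5,0],
  [-2,1.5,0],
  [-2,1.5,0],
  [-2,1.5,0],
  [-2,1.5,0],
  [-2,1.5,0],
  [-2,1.5,0],
  [-1.8,1.5,0],
  [0,0,-4],
  [0,0,-4],
  [0,0,-3],
  [0,0,0],
  [0,0,0],
  [0,0,0],
], yaw=[0,0,0,0,0,0,0,0,0,0,0,0,0,0,0,0,0,0,0,0], claw=[0,0,0,0,0,0,0,0,0,0,0,0,0,0,0,0,0,0,0,0])

```text
t: 67.8
ee_pos: [0.4594, -0.051, 0.3035]
tcp_rot: [2.007, 2.413, 0.004]
force: [0.8, 0.0, -1.4]
width: 0.0237
finger_force: 39.9
```

Request:
jog_arm([
  [-0.05,0,-2],
  [0,0,-2],
  [0,0,-1.2],
  [0,0,-0.8],
  [0,0,-0.4],
  [0,0,0],
  [0,0,0],
], yaw=[0,0,0,0,0,0,0], claw=[0,0,0,0,0,0,0])

```text
t: 68.5
ee_pos: [0.4582, -0.0507, 0.2382]
tcp_rot: [2.008, 2.415, 0.001]
force: [-0.1, -0.5, -2.3]
width: 0.0238
finger_force: 40.1
```

Request:
jog_arm([
  [0,0,-0.15],
  [0,0,0],
], yaw=[0,0], claw=[0,0])

```text
t: 68.7
ee_pos: [0.4584, -0.0508, 0.2372]
tcp_rot: [2.008, 2.414, 0.003]
force: [-0.9, -0.3, 4.8]
width: 0.0239
finger_force: 40.5
```

Standing on the mat. Release gently, lift clear and move away.

Request:
jog_arm([
  [0,0,0.04],
  [0,0,0],
  [0,0,0],
  [0,0,0],
  [0,0,0],
  [0,0,1],
  [0,0,3],
  [0,0,4],
  [0,0,4],
  [-1,3,0],
  [-1,3,0],
  [-1,3,0],
  [-1,3,0],
  [-1,3,0],
  [-1,3,0],
  [-1,3,0],
  [0,3,0],
  [0,3,0],
  [0,0,0],
  [0,0,0],
], yaw=[0,0,0,0,0,0,0,0,0,0,0,0,0,0,0,0,0,0,0,0], claw=[2.6,3.2,4,5,5,5,5,5,5,5,5,5,5,5,5,5,5,5,5,5])

```text
t: 70.7
ee_pos: [0.3876, 0.2196, 0.3568]
tcp_rot: [2.007, 2.416, -0.0]
force: [0.3, -0.4, -0.7]
width: 0.05
finger_force: 0.0
```

```bash
python3 - <<'E'
from h import *
s=st(); c=cam('top'); d=cam('side')
print('or',orange(c)); print('pot',potc(c,(.449,-.254)))
a=dict(np.load('t16.npz'))['img'].astype(int); diff=(abs(c['img'].astype(int)-a).max(2)>40)
for n,(x0,y0,x1,y1) in dict(mat=(198,243,345,298),A=(140,150,205,240),B=(258,145,318,238),C=(360,135,410,230),rest=(400,240,640,370)).items(): print(n,diff[y0:y1,x0:x1].sum())
for k,x in dict(a=(.5708,.2886),b=(.584,.0359),c=(.6156,-.1699)).items(): print(k,rim(c,x))
# spanner and pins
z=.015; o=np.array([.4407,.128])-.057*np.array([np.cos(np.radians(100.5)),np.sin(np.radians(100.5))]); yaw=np.radians(100.5)
g,y,n,sd=handle(c,o,yaw,z); print('spanner grip',g,y,n,sd)
# lever angles from dark pins in the side view / top view
g=cv2.cvtColor(c['img'],cv2.COLOR_RGB2GRAY)
for k,(ax,jy) in dict(a=((.5708,.2887),19.5),b=((.5841,.0358),15),c=((.6156,-.17),-1.5)).items():
    best=[]
    for t in range(110,230,2):
        w=np.radians(t+jy); q=np.array(ax)+.07*np.array([np.cos(w),np.sin(w)])
        best.append((np.mean([g[int(round(v)),int(round(u))] for dz in (.119,.11,.10) for u,v in [proj(c,(*q,dz))]]),t))
    print(k,'lever rel angle',[t for v,t in sorted(best)[:5]])
E
```

```text
t 70.7 p [0.3876 0.2196 0.3568] yawY 10.6 tilt 0.05 F [ 0.3 -0.4 -0.7] w 0.0500 ff 0.0 q [-0.93  0.13  0.41  1.87 -0.06  1.15 -0.31]
or [([325, 256, 11, 12, 98], array([329.7, 261.5]), array([ 0.4576, -0.0508]))]
pot (array([ 0.4490223 , -0.25389965]), np.int64(90), np.float64(0.3732552170229095))
mat 1276
A 149
B 0
C 0
rest 0
a (array([0.57095786, 0.28864944]), np.int64(90), np.float64(0.433429951047129))
b (array([0.58414564, 0.03568402]), np.int64(90), np.float64(0.44253725444416864))
c (array([ 0.61558416, -0.17002647]), np.int64(81), np.float64(0.515632205690366))Traceback (most recent call last):
  File "<stdin>", line 9, in <module>
  File "h.py", line 74, in handle
    k=np.polyfit(x[ok],m[ok],1); y2=yaw+np.arctan(k[0]/1e3); lat=np.polyval(k,.057)/1e3
    raise TypeError("expected non-empty vector for x")
TypeError: expected non-empty vector for x
```

Request:
jog_arm([
  [0,3,2],
  [0,3,2],
  [0,3,2],
  [0,3,0],
  [0,2,0],
  [0,0,0],
  [0,0,0],
], yaw=[0,0,0,0,0,0,0], claw=[5,5,5,5,5,5,5])

```text
t: 71.5
ee_pos: [0.3883, 0.358, 0.4163]
tcp_rot: [2.01, 2.413, -0.002]
force: [0.0, -0.2, -0.4]
width: 0.0501
finger_force: 0.0
```

```bash
python3 - <<'E'
from h import *
s=st(); c=cam('top','t20.png'); np.savez('t20',**c)
a=dict(np.load('t16.npz'))['img'].astype(int); diff=(abs(c['img'].astype(int)-a).max(2)>40)
print('mat diff',diff[243:298,198:345].sum(), 'xrange',np.nonzero(diff[243:298,198:345].any(0))[0][[0,-1]]+198 if diff[243:298,198:345].any() else '')
for n,C in (('t16',dict(np.load('t16.npz'))),('now',c)):
    h=cv2.cvtColor(C['img'],cv2.COLOR_RGB2HSV); m=((h[...,2]>95)&(h[...,1]<60)).astype(np.uint8); m[:,:199]=0;m[:,312:]=0;m[:246]=0;m[296:]=0
    cs=max(cv2.findContours(m,cv2.RETR_EXTERNAL,cv2.CHAIN_APPROX_NONE)[0],key=cv2.contourArea)[:,0,:]
    P=np.array([ray(C,p,.015)[:2] for p in cs]); print(n,cv2.minAreaRect((P*1000).astype(np.float32)))
g=cv2.cvtColor(c['img'],cv2.COLOR_RGB2GRAY)
for k,(ax,jy) in dict(a=((.5708,.2887),19.5),b=((.5841,.0358),15),c=((.6156,-.17),-1.5)).items():
    best=[]
    for t in range(110,230,2):
        w=np.radians(t+jy); q=np.array(ax)+.07*np.array([np.cos(w),np.sin(w)])
        best.append((np.mean([g[int(round(v)),int(round(u))] for dz in (.119,.11,.10) for u,v in [proj(c,(*q,dz))]]),t))
    print(k,'lever rel angle',[t for v,t in sorted(best)[:5]])
E
```

```text
t 71.5 p [0.3883 0.358  0.4163] yawY 10.4 tilt 0.10 F [ 0.  -0.2 -0.4] w 0.0501 ff 0.0 q [-1.05  0.27  0.34  1.56 -0.09  1.33 -0.51]
mat diff 1331 xrange [200 290]
t16 ((439.9856872558594, 137.51889038085938), (53.31279373168945, 179.39845275878906), 10.559051513671875)
now ((406.2735900878906, 86.96902465820312), (27.887802124023438, 112.3487777709961), 8.1170015335083)
a lever rel angle [150, 148, 152, 154, 146]
b lever rel angle [146, 144, 132, 134, 142]
c lever rel angle [142, 140, 130, 132, 134]
```

The spanner has been knocked from its place, so I'll locate it from the change against the earlier picture.

```bash
python3 - <<'E'
from h import *
c=dict(np.load('t20.npz')); a=dict(np.load('t16.npz'))['img']; t=dict(np.load('top0.npz'))['img']
# compare with the first picture (arm parked similarly) and t16
d=np.minimum(abs(c['img'].astype(int)-a).max(2),abs(c['img'].astype(int)-t).max(2))>30
d[:225]=0; d[350:]=0; d[:,:198]=0; d[:,420:]=0
n,l,s,ce=cv2.connectedComponentsWithStats(d.astype(np.uint8))
for k in range(1,n):
    if s[k,4]>15: print(s[k].tolist(),ce[k].round(1),c['img'][l==k].mean(0).round())
# coarse brightness map of the mat neighbourhood
g=cv2.cvtColor(c['img'],cv2.COLOR_RGB2GRAY)
for v in range(240,326,4): print(v,' '.join('%3d'%g[v,u] for u in range(190,304,5)))
E
```

```text
[206, 249, 9, 3, 22] [210.1 250.1] [84. 82. 72.]
[200, 255, 92, 53, 1388] [255.8 280.6] [82. 80. 78.]
[198, 298, 81, 52, 1719] [243.7 324.8] [98. 98. 87.]
240 124 128 126 129 142 148 140 133  98 102 142 152 154 158 150 151 147 128 129 137 150 138 131
244 120 131 126 127 133 138  97  92  97 102 120 151 152 151 153 151 137 139 152 145 134 123 129
248 125 126 131 129 100 137  97  93  96 100 124 144 148 146 139  93  81  72  51  41  30  24  27
252 124 123  80  64  41  28  96  95  95  99 102  25  22  21  22  21  21  25  25  25  24  23  24
256 128 123  27  19  16  19  55  95  96  98 102  23  24  26  23  23  24  23  24  25  23  25  23
260 133  89  22  17  20  16  63  93  29  22  22  26  26  19  21  24  21  22  22  24  23  24  23
264  89  79  21  15  18  17  19  15  20  26  21  20  24  23  25  25  20  28  23  20  21  25  23
268  85  78  18  19  16  20  16  14  13  24  23  26  25  24  22  25  24  25  24  24  23  23  21
272  81  77  19  20  20  18  13  17  14  17  26  26  23  24  24  25  23  22  23  23  27  21  24
276  77  73  15  19  16  18  16  12  13  17  24  22  23  25  26  22  24  23  25  
[... 466 characters left out ...]
 201 124 129 146 151 155 153
300 159 156 101  96 121 106 126 126 128 129 129 117 105 107 135 189 203 128 136 178 191 158 156
304 159 160 157  94 126 110  91  88  84  92  91  93  96  95 146 160 205 200 201 196 158 156 153
308 156 158 157 148  93  93  91  94  95  90  92  92  94  91  86 125 119 130 148 158 157 160 151
312 159 157 154 154 156 102  94  95  96  93  94  93  97  93  79 107 124 140 151 156 158 159 157
316 157 157 157 155 152 152  92  94  88  89  90  92  95  92  80  76 127 145 150 153 158 160 159
320 156 158 155 156 151 151 149  93  89  85  87  90  89  87  79  77  83 151 151 155 159 159 158
324 152 152 149 150 145 145 186 128 134 137 136 137  87  83  77  82  88 105 157 156 154 154 158
```

```bash
python3 - <<'E'
from h import *
c=dict(np.load('t20.npz')); z=.014
A=ray(c,(289,294.5),z)[:2]; B=ray(c,(207.5,303),z)[:2]; print(A,B,np.hypot(*(B-A)))
yaw=np.arctan2(*(B-A)[::-1]); o=A+.022*(B-A)/np.hypot(*(B-A)); print(np.degrees(yaw))
for _ in range(3):
    g,y,n,sd=handle(c,o,yaw,z); print(g,y,n,sd); yaw=np.radians(y); o=g-.057*np.array([np.cos(yaw),np.sin(yaw)])
jaws(c,o,yaw,z)
E
```

```text
[0.3959835  0.03436433] [0.37485359 0.20883482] 0.17574533656071967
96.90539095216674
[0.39078474 0.11331197] 97.82607376598588 25 0.2975820507407613
[0.39070105 0.11330046] 97.78577783978533 25 0.34579139999093733
[0.39048491 0.11327091] 97.59034332343798 25 0.35045640571644915
L med -1.2 first/last third -1.2 -0.8 str 8 sd 0.5
R med -0.0 first/last third 0.4 -0.4 str 16 sd 0.5
Li med -1.2 first/last third -1.2 -0.8 str 8 sd 0.4
Ri med -0.0 first/last third -0.0 -0.4 str 16 sd 0.5
tipL med 4.8 first/last third 4.8 4.8 str 7 sd 0.2
tipR med 4.8 first/last third 5.2 4.8 str 15 sd 0.2
end med -7.6 first/last third -6.0 -7.6 str 3 sd 0.9
hL med -1.2 first/last third -1.2 -0.4 str 5 sd 4.1
hR med -0.4 first/last third -1.2 -0.4 str 9 sd 0.9
```

Request:
jog_arm([
  [0,-2,0],
  [0,-3,0],
  [0,-3,0],
  [0,-3,0],
  [0,-3,0],
  [0.1,-3,0],
  [0.1,-3,0],
  [0.1,-3,0],
  [0,-2,0],
  [0,0,-4],
  [0,0,-4],
  [0,0,-4],
  [0,0,-3],
  [0,0,0],
  [0,0,0],
  [0,0,0],
], yaw=[-2.8,0,0,0,0,0,0,0,0,0,0,0,0,0,0,0], claw=[4,4,4,4,4,4,4,4,4,4,4,4,4,4,4,4])

```text
t: 73.15
ee_pos: [0.3917, 0.1091, 0.2683]
tcp_rot: [2.067, 2.363, 0.006]
force: [0.2, -0.3, 0.3]
width: 0.0398
finger_force: 0.0
```

Request:
jog_arm([
  [0,-0.1,-3],
  [0,0,-3],
  [0,0,-1.8],
  [0,0,-0.8],
  [0,0,-0.3],
  [0,0,0],
  [0,0,0],
  [0,0,0],
  [0,0,0],
  [0,0,0],
  [0,0,0],
], yaw=[0,0,0,0,0,0,0,0,0,0,0], claw=[4,4,4,4,4,4,2.5,1.5,0,0,0], force=60)

```text
t: 74.25
ee_pos: [0.3914, 0.1086, 0.1787]
tcp_rot: [2.067, 2.365, 0.004]
force: [-0.5, -0.2, 7.0]
width: 0.0144
finger_force: 58.2
```

Request:
jog_arm([
  [0,0,1],
  [0,0,2],
  [0,0,2],
  [0.8,0.3,1],
  [0.9,0.35,0],
  [0.9,0.35,0],
  [0.9,0.35,0],
  [0.8,0.35,0],
  [0.75,0.2,0],
  [0,0,0],
  [0,0,0],
], yaw=[0,0,0,1,1,1,0,0,0,0,0], claw=[0,0,0,0,0,0,0,0,0,0,0])

```text
t: 75.35
ee_pos: [0.4411, 0.1272, 0.237]
tcp_rot: [-2.005, -2.418, 0.002]
force: [-0.3, -0.4, -3.0]
width: 0.0141
finger_force: 58.7
```

```bash
python3 - <<'E'
from h import *
s=st(); c=cam('top'); p=np.array(s['ee_pos']); yaw=np.radians(100.5); o=p[:2]-.057*np.array([np.cos(yaw),np.sin(yaw)]); z=p[2]-.175+.012
print(z); jaws(c,o,yaw,z)
d=cam('side'); print('side'); jaws(d,o,yaw,z)
E
```

```text
t 75.3 p [0.4411 0.1272 0.237 ] yawY 10.7 tilt 0.08 F [-0.3 -0.4 -3. ] w 0.0141 ff 58.7 q [-0.73  0.33  0.5   1.99 -0.2   0.87  0.07]
0.07403644212271689
L med 0.8 first/last third 0.4 0.4 str 11 sd 0.5
R med -0.8 first/last third -0.4 -0.8 str 11 sd 0.4
Li med -1.2 first/last third -1.2 -1.2 str 11 sd 0.4
Ri med 0.8 first/last third 0.4 0.8 str 11 sd 0.5
tipL med 0.8 first/last third 1.2 0.8 str 10 sd 0.4
tipR med 0.8 first/last third 1.2 0.4 str 10 sd 0.4
end med 8.4 first/last third 9.6 -2.0 str 0 sd 5.3
hL med 2.0 first/last third -4.8 7.2 str 0 sd 5.6
hR med -5.6 first/last third -0.8 -8.0 str 0 sd 5.7
side
L med 7.6 first/last third 8.8 5.6 str 4 sd 2.9
R med -2.8 first/last third -2.0 -4.0 str 0 sd 6.2
Li med -3.6 first/last third -3.6 -1.6 str 1 sd 1.2
Ri med -1.6 first/last third -1.6 -1.6 str 3 sd 0.7
tipL med 8.8 first/last third 6.0 8.8 str 5 sd 1.6
tipR med -1.2 first/last third -1.6 -0.8 str 2 sd 0.7
end med -2.0 first/last third 0.4 -2.4 str 3 sd 1.9
hL med 1.6 first/last third 2.0 1.6 str 7 sd 1.1
hR med -8.8 first/last third -9.2 -7.6 str 12 sd 1.0
```

Held correctly. I'll lower it onto the mat, watching for contact.

Request:
jog_arm([
  [0,0,-2],
  [0,0,-2],
  [0,0,-0.9],
  [0,0,-0.4],
  [0,0,-0.2],
  [0,0,0],
  [0,0,0],
], yaw=[0,0,0,0,0,0,0], claw=[0,0,0,0,0,0,0])

```text
t: 76.15
ee_pos: [0.4416, 0.1275, 0.1831]
tcp_rot: [2.004, 2.418, 0.002]
force: [0.2, 0.2, -1.3]
width: 0.0141
finger_force: 58.7
```

Request:
jog_arm([
  [0,0,-0.1],
  [0,0,0],
], yaw=[0,0], claw=[0,0])

```text
t: 76.35
ee_pos: [0.4413, 0.1274, 0.1817]
tcp_rot: [2.004, 2.419, 0.001]
force: [0.0, -0.2, -1.4]
width: 0.0144
finger_force: 58.7
```

Request:
jog_arm([
  [0,0,-0.1],
  [0,0,-0.1],
  [0,0,0],
], yaw=[0,0,0], claw=[0,0,0])

```text
t: 76.65
ee_pos: [0.4415, 0.1274, 0.1806]
tcp_rot: [-2.004, -2.419, -0.001]
force: [-2.1, -0.6, 9.0]
width: 0.0143
finger_force: 59.3
```

Request:
jog_arm([
  [0,0,-0.05],
  [0,0,0],
], yaw=[0,0], claw=[0,0])

```text
t: 76.85
ee_pos: [0.4416, 0.1274, 0.1805]
tcp_rot: [-2.004, -2.418, -0.001]
force: [-2.9, -1.3, 11.9]
width: 0.0142
finger_force: 59.6
```

Request:
jog_arm([
  [0,0,0.05],
  [0,0,0],
  [0,0,0],
  [0,0,0],
  [0,0,1],
  [0,0,3],
  [0,0,4],
  [0,0,4],
  [-0.5,3,4],
  [-0.5,3,4],
  [-0.5,3,3],
  [-0.5,3,0],
  [-0.5,3,0],
  [-0.5,3,0],
  [-0.5,3,0],
  [-0.5,3,0],
  [0,0,0],
  [0,0,0],
], yaw=[0,0,0,0,0,0,0,0,0,0,0,0,0,0,0,0,0,0], claw=[2.2,3,4,4,4,4,4,4,4,4,4,4,4,4,4,4,4,4])

```text
t: 78.65
ee_pos: [0.4009, 0.3674, 0.4091]
tcp_rot: [2.002, 2.42, -0.001]
force: [0.4, -0.2, -0.2]
width: 0.0403
finger_force: 0.0
```

```bash
python3 - <<'E'
from h import *
s=st(); c=cam('top'); np.savez('t21',**c)
yaw=np.radians(100.5); o=np.array([.4415,.1274])-.057*np.array([np.cos(yaw),np.sin(yaw)])
g,y,n,sd=handle(c,o,yaw,.015); print(g,y,n,sd); jaws(c,o,yaw,.015)
print(orange(c),potc(c,(.449,-.254)))
for k,x in dict(a=(.5708,.2886),b=(.584,.0359),c=(.6156,-.1699)).items(): print(k,rim(c,x))
a=dict(np.load('t16.npz'))['img'].astype(int); diff=(abs(c['img'].astype(int)-a).max(2)>40)
for n,(x0,y0,x1,y1) in dict(mat=(198,243,345,298),B=(258,145,318,238),C=(360,135,410,230),rest=(400,240,640,370)).items(): print(n,diff[y0:y1,x0:x1].sum())
E
```

```text
t 78.7 p [0.4009 0.3674 0.4091] yawY 10.8 tilt 0.06 F [ 0.4 -0.2 -0.2] w 0.0403 ff 0.0 q [-1.08  0.31  0.4   1.53 -0.12  1.33 -0.48]
[0.44148717 0.12739762] 100.97951040544434 25 0.43632591911586904
L med -0.4 first/last third -0.4 -0.0 str 15 sd 0.6
R med 0.4 first/last third 0.4 -0.0 str 15 sd 0.5
Li med 0.4 first/last third 0.8 0.4 str 16 sd 0.5
Ri med -0.4 first/last third -0.4 -0.4 str 15 sd 0.7
tipL med 0.4 first/last third 0.4 1.2 str 15 sd 0.6
tipR med -0.0 first/last third 0.4 -0.4 str 15 sd 0.5
end med -1.6 first/last third -2.0 -1.2 str 9 sd 0.5
hL med 0.4 first/last third 0.4 0.8 str 9 sd 0.7
hR med -0.8 first/last third -0.8 -0.4 str 9 sd 0.5
[([325, 256, 11, 11, 96], array([329.6, 261.3]), array([ 0.4579, -0.0507]))] (array([ 0.44907366, -0.25391827]), np.int64(90), np.float64(0.37080426015100376))
a (array([0.57079485, 0.2887296 ]), np.int64(90), np.float64(0.40959833510374744))
b (array([0.58419253, 0.03568104]), np.int64(90), np.float64(0.42345511707600825))
c (array([ 0.61571647, -0.16991443]), np.int64(81), np.float64(0.6736763843449185))
mat 785
B 0
C 0
rest 0
```

```bash
python3 -c "
from plant import r
print(r.finish_job())"
```

```text
the job is handed in; nothing more can be done
None
```

I tightened all three lock nuts until they came up hard, dabbed the screws left to right, stood the dauber upright on the mat, put the spanner back flat on the mat after it was knocked off, and handed the job in at about 79 s.

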